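Pack a machine foot with two slotted packers

TASK

One grey foot stands over the raised pad of the green bed. Choose the two aluminium packers that together fill its gap snugly (about 2 mm of play), and slide them in without forcing, flat, one on the other, slotted end first astride the stud, fully home against the rear wall. Leave the other two packers in their holders and do not disturb the other things on the table.

Things in the scene. Friction and masses are not known exactly. Their poses are not given: they have to be found in the camera images.
- seat (a point): Point on top of the bed's raised steel pad, 36 mm above the table: a packer fully home has its centre straight above it. +x = the horizontal direction in which packers slide into the gap; z up. The pad is 100 x 70 mm: x -35..+65, y -35..+35 mm. The foot whose origin is over this point (within 1 mm in plan) is the one to pack.
- bed: Green machine bed, a fixed slab 30 mm high; its place and yaw vary. Origin on the table under seat, same axes; it spans x -40..+130, y -75..+235 mm, with low bolt heads. One grey foot stands over the pad; the other is parked at y = +160 mm with no pad under it and is not used.
- foot_round: Fixed grey foot, 70 mm wide, from the side a C: a 16 mm plate over a gap, carried by a rear wall; on top a round bearing housing. Origin on the bed top (30 mm above the table), axes as seat. Over the pad its gap is 30 mm high, 36 to 66 mm above the table. Plate top 82 mm, nut to 91 mm; behind x = +60 mm it rises to 142 mm above the table.
- round_mouth (a point): Middle of the gap's mouth of foot_round, at x = -20 mm of that foot, axes the same; the gap runs to +x and is open at both sides too. From here: rear wall (the stop) 86 mm in; an upright stud, 12 mm diameter, in the middle 35 mm in; as a lead-in a lip on the plate slopes up 7 mm from 8 mm inside to 7 mm in front of this point.
- foot_square: Fixed grey foot, 70 mm wide, from the side a C: a 16 mm plate over a gap, carried by a rear wall; on top a square lug with an eye. Origin on the bed top (30 mm above the table), axes as seat. Over the pad its gap is 42 mm high, 36 to 78 mm above the table. Plate top 94 mm, nut to 103 mm; behind x = +60 mm it rises to 170 mm above the table.
- square_mouth (a point): Middle of the gap's mouth of foot_square, at x = -20 mm of that foot, axes the same; the gap runs to +x and is open at both sides too. From here: rear wall (the stop) 86 mm in; an upright stud, 12 mm diameter, in the middle 35 mm in; as a lead-in a lip on the plate slopes up 7 mm from 8 mm inside to 7 mm in front of this point.
- p10_mid (a point): Centre of the aluminium packer 130 x 56 x 10 mm, 151 g (+-25%). x: length, to the slotted end (slot 24 wide, 70 deep; the other 60 mm is solid); y: 10 mm thickness; z: width. At first on its long edge, z up, centre 36 mm above the table, in a fixed plywood holder under its middle: 70 (x) x 40 x 24 mm high, slot 2 mm wider than the packer. Laid flat, y is upright.
- p14_mid (a point): Centre of the aluminium packer 130 x 56 x 14 mm, 212 g (+-25%). x: length, to the slotted end (slot 24 wide, 70 deep; the other 60 mm is solid); y: 14 mm thickness; z: width. At first on its long edge, z up, centre 36 mm above the table, in a fixed plywood holder under its middle: 70 (x) x 44 x 24 mm high, slot 2 mm wider than the packer. Laid flat, y is upright.
- p18_mid (a point): Centre of the aluminium packer 130 x 56 x 18 mm, 272 g (+-25%). x: length, to the slotted end (slot 24 wide, 70 deep; the other 60 mm is solid); y: 18 mm thickness; z: width. At first on its long edge, z up, centre 36 mm above the table, in a fixed plywood holder under its middle: 70 (x) x 48 x 24 mm high, slot 2 mm wider than the packer. Laid flat, y is upright.
- p26_mid (a point): Centre of the aluminium packer 130 x 56 x 26 mm, 393 g (+-25%). x: length, to the slotted end (slot 24 wide, 70 deep; the other 60 mm is solid); y: 26 mm thickness; z: width. At first on its long edge, z up, centre 36 mm above the table, in a fixed plywood holder under its middle: 70 (x) x 56 x 24 mm high, slot 2 mm wider than the packer. Laid flat, y is upright.
- jar_mid (a point): Bystander: centre of a loose upright jar, diameter 60, height 100 mm.
- flange_mid (a point): Bystander: centre of a loose steel flange ring, diameter 90, height 24 mm.
- can_mid (a point): Bystander: centre of a loose upright grey can, diameter 54, height 110 mm.
- bearing_mid (a point): Bystander: centre of a loose bearing ring, diameter 80, height 20 mm.
- disc_mid (a point): Bystander: centre of a loose flat grinding disc, diameter 100, height 8 mm.
- hammer_grip (a point): Bystander: grip of a loose hammer, 280 mm long, lying flat at the back; x points to its head.
- spanner_grip (a point): Bystander: grip of a loose spanner, 200 mm long, lying flat between robot and holders; x points to its jaw.
There are look-alikes about, which are no part of the job. What is shaped like the part that bears p10_mid but red or yellow is not meant.

How it is judged:
By the outcome, as a careful person would: the job done as asked, in the order asked, and still so for the second after the job is handed in, with the robot touching nothing.
It also fails if it takes over 72 s, if anything falls off the work surface, if the arm or the gripper's body presses on something with over 40 N, if the wrist force passes 120 N, or if a joint passes its speed limit or range.

ROBOT

A 6-joint arm with a two-finger parallel gripper is mounted at the origin on the work surface. World frame = base frame: x ahead of the robot, y to its left, z up, the work surface at z = 0. Lengths are in m, angles in degrees, forces in N, time in s.
With the tool pointing down it reaches from about 0.25 to 0.725 m from the base axis. Payload 9.7 kg.
Tool frame: the origin (TCP) lies on the centre line of the jaws, within the pads' length; the fingertips stand 22 mm ahead of it and the grasp point (between the pads) lies 3 mm ahead of it; z points along the fingers, y is the direction in which the jaws open and shut (so a half turn about z gives the same grasp; the last joint's range is limited). The gripper opens to 85 mm and grips with 20 to 120 N. Pads are 22 mm wide; open, the fingers measure 114 mm over their backs; the gripper's body (76 mm by 85 mm) begins 54 mm behind the grasp point. The pads swing forward as they close: fully open they stand 13 mm farther back than shut.
Start: joints at [74.771, 4.979, 10.078, 95.1, 0, 90], TCP at [0.144, 0.531, 0.253] pointing down, gripper open.
Joint ranges: [-179.16, 179.16], [-48.56, 103.87], [-65.8, 70.77], [-126.05, 130.52], [-82.76, 87.17], [-180, 180]. Speed limits (degrees/s): [127.2, 127.2, 147.25, 180, 180, 180].

INTERFACE

Orientations are given as [roll, pitch, yaw] about the fixed x, y, z axes, in that order (R = Rz(yaw) Ry(pitch) Rx(roll)).
In Python, from workcell import monitor, eyes, job gives the robot as it stands. The module is installed in compiled form; this text tells all that it offers.
- The arm moves only by the tool drive_tool, never from a script. Its argument "plan" is a list of rows, each a list of 3 entries, a list of its own where there are three numbers: the opening, from 0 (shut) to 1 (fully open), then the shift along the world's x, y, z in m, then the turn about the world's z in degrees. In form: [[gripper, [x, y, z], yaw], ...]. A call has 1 to 10 rows; each row shifts and turns the commanded pose from where the row before left it; what a row does not reach is not made up. A row lasts 1/8 s, in which the tool goes at most 62.5 mm and 10.7 degrees, less where a joint would pass 70% of its speed; a pose out of reach is approached as far as the arm can. A call is refused whole if a number of a shift passes 0.0625 or a number of a turn 10.7, either way. A call with a gripper value outside its range is refused whole. The fingers move at their own pace and stop on an object; "grip_force" is the grip in N (left out, the last holds). Time passes only in rows, so rows that do not move let the fingers close. It gives the time, the measured TCP pose, the force and the opening at its end, in the units of the state.
- monitor.get_obs(): the state, without advancing time (a new reading comes with each control period).
- eyes.camera(name): name is "scene" or "top" or "wrist"; returns (picture, depth): 384x512x3 uint8, red, green, blue; 384x512 float32, m along the optical axis (not along the pixel's ray), 0 where there is no reading.
- eyes.camera_params(name): a dict with "fx", "fy", "cx", "cy" (pixels), "dist_coeffs" ([k1, k2, p1, p2, k3] as OpenCV has them; the pictures are not rectified), "extrinsics" (4x4, takes a point from world to camera coordinates); the wrist camera has in their place "mount" (4x4, takes a point from camera to tool coordinates, whose origin is the TCP and whose axes are the flange's). Camera axes: x right, y down, z forward; pixel columns grow to the right and rows downward; lengths in m; the calibration is good to about 2 mm. A picture is of the moment at which its call begins: read the wrist's pose just before it. camera_params takes no time and is no camera call.
- job.job_done(): hands the job in, once; it reports no verdict.
The state is a dict: "time": time; "q": joint angles; "qd": joint speeds; "joint_efforts": joint torques, N m; "ee_pos": TCP position; "tcp_rot": TCP orientation; "wrist_force": force on the tool from outside, world axes, zero at the start; "torque": the same for the moment, N m; "opening": finger opening in m.
Only numpy, scipy, OpenCV 4.12 (cv2) and the standard library are available. Lean on these libraries where they do the work, as an engineer would, in place of code of your own. Each camera call takes 0.05 s, during which the arm holds its last target.

## Working session

There is one attempt and no reset: what is moved stays moved. The work goes in short steps, Python scripts to look and compute and a tool call to move; the robot and the scene stay as the last step left them, time stands still between calls to the robot, and variables do not carry over. Pictures are saved under pics/ and viewed, and the job is handed in when it is done.

Besides the shell and the picture viewer there is one more tool, called after ">>>" as name(argument=value, ...) on one line, values as JSON. drive_tool: Moves the arm, as the interface text tells. Its arguments: {"type":"object","properties":{"plan":{"type":"array","items":{"type":"array"}},"grip_force":{"type":"number"}},"required":["plan"]}

```bash
mkdir -p pics; cat > h.py <<'E'
import numpy as np, cv2, json
from workcell import monitor, eyes, job
from scipy.spatial.transform import Rotation as Ro
def grab(name):
    o=monitor.get_obs(); im,d=eyes.camera(name); p=eyes.camera_params(name)
    K=np.array([[p['fx'],0,p['cx']],[0,p['fy'],p['cy']],[0,0,1]]); D=np.array(p['dist_coeffs'],float)
    if 'extrinsics' in p: T=np.linalg.inv(np.array(p['extrinsics']))
    else:
        W=np.eye(4); r=np.array(o['tcp_rot'])
        W[:3,:3]=r if r.shape==(3,3) else (Ro.from_euler('xyz',r,degrees=True).as_matrix() if r.size==3 else Ro.from_quat(r).as_matrix())
        W[:3,3]=o['ee_pos']; T=W@np.array(p['mount'])
    return dict(im=im,d=d,K=K,D=D,T=T)
def cloud(c):
    h,w=c['d'].shape; u,v=np.meshgrid(np.arange(w,dtype=float),np.arange(h,dtype=float))
    n=cv2.undistortPoints(np.stack([u.ravel(),v.ravel()],1)[:,None],c['K'],c['D'])[:,0]
    z=c['d'].ravel().astype(float); P=np.stack([n[:,0]*z,n[:,1]*z,z],1)@c['T'][:3,:3].T+c['T'][:3,3]
    P[z==0]=np.nan
    return P.reshape(h,w,3)
def save(im,name,s=1.5): cv2.imwrite('pics/'+name,cv2.resize(cv2.cvtColor(im,cv2.COLOR_RGB2BGR),None,fx=s,fy=s))
def ray(c,uv,z):
    n=cv2.undistortPoints(np.array(uv,float).reshape(-1,1,2),c['K'],c['D'])[:,0]
    d=np.c_[n,np.ones(len(n))]@c['T'][:3,:3].T; o=c['T'][:3,3]
    return o+d*((z-o[2])/d[:,2])[:,None]
E
python3 - <<'E'
from h import *
import pickle
print(monitor.get_obs())
for n in ['scene','top','wrist']:
    c=grab(n); pickle.dump(c,open(n+'0.pkl','wb')); save(c['im'],n+'0.png'); print(n,c['T'].round(3).tolist(),c['K'][0,0], c['D'], (c['d']>0).mean())
E
```

```text
{'time': 0.0, 'q': array([ 7.47701968e+01,  5.01108771e+00,  1.00336708e+01,  9.50978071e+01,
       -4.53466505e-05,  9.00024789e+01]), 'qd': array([0.02182058, 0.0566172 , 0.03533993, 0.04606853, 0.03106035,
       0.08544461]), 'joint_efforts': array([ 9.78157404e-04, -5.20388567e+01,  4.64802682e+01,  1.62617338e-02,
        8.89559283e-05,  1.52024313e-05]), 'ee_pos': array([0.14442983, 0.5304985 , 0.25257614]), 'tcp_rot': array([-1.79924776e+02,  4.86011993e-05,  1.64767718e+02]), 'wrist_force': array([-0.04693622, -0.411117  ,  0.84407404]), 'torque': array([0.00910101, 0.02001896, 0.05672322]), 'opening': 0.08553946164944921}
scene [[0.298, 0.525, -0.797, 1.335], [0.954, -0.174, 0.243, -0.121], [-0.011, -0.833, -0.553, 0.62], [0.0, 0.0, 0.0, 1.0]] 370.80200323218764 [-0.06325362  0.          0.          0.          0.        ] 0.9945526123046875
top [[-0.025, -0.983, 0.184, 0.308], [-1.0, 0.023, -0.013, 0.102], [0.009, -0.184, -0.983, 1.377], [0.0, 0.0, 0.0, 1.0]] 402.7805951847931 [-0.03003205  0.          0.          0.          0.        ] 0.9960174560546875
wrist [[0.264, 0.929, 0.259, 0.078], [0.965, -0.253, -0.072, 0.549], [-0.001, 0.269, -0.963, 0.373], [0.0, 0.0, 0.0, 1.0]] 307.07854642720275 [-0.01064141  0.          0.          0.          0.        ] 0.9959869384765625
```

View pics/top0.png

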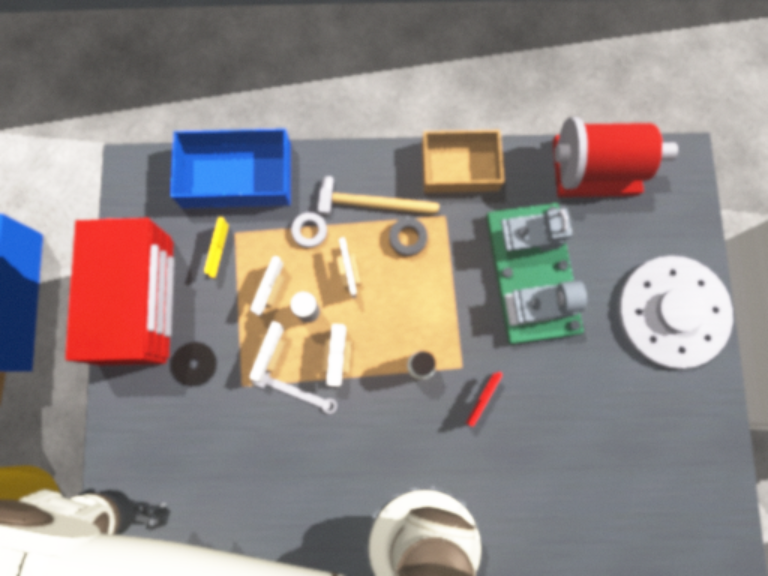

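View pics/scene0.png

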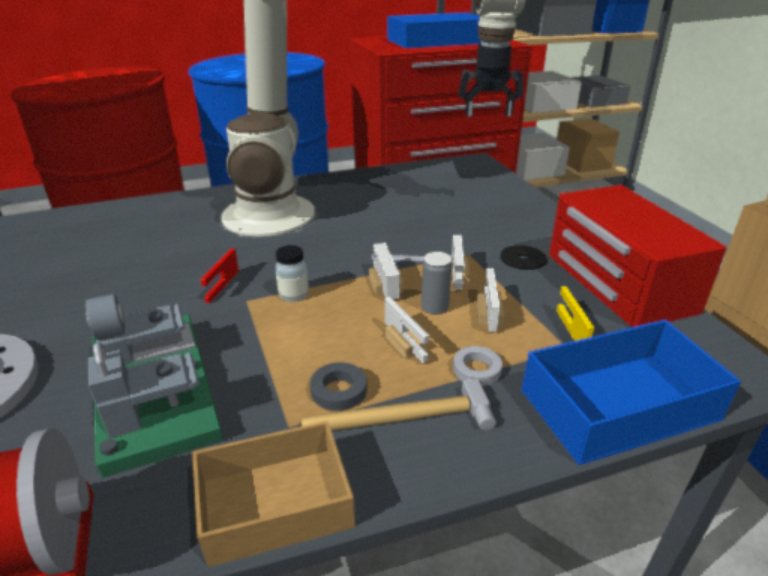

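View pics/wrist0.png

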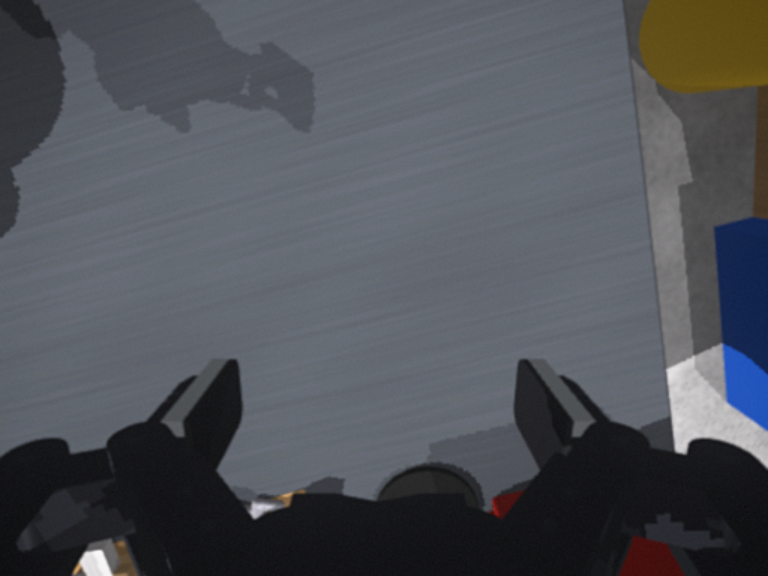

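```bash
python3 - <<'E'
from h import *
import pickle
c=pickle.load(open('top0.pkl','rb')); P=cloud(c); im=c['im'].astype(int)
# table check
print('table z', np.nanmedian(P[260:300,200:250,2]))
z=P[...,2]; 
hsv=cv2.cvtColor(c['im'],cv2.COLOR_RGB2HSV)
m=((hsv[...,1]<50)&(hsv[...,2]>150)&(z>0.03)&(z<0.11)).astype(np.uint8)
m[:,:150]=0; m[:,300:]=0
n,l,s,ce=cv2.connectedComponentsWithStats(m)
for i in range(1,n):
    if s[i,4]<40: continue
    q=P[l==i]; q=q[np.isfinite(q[:,2])]
    top=q[q[:,2]>0.055]; 
    if len(top)<20: continue
    r=cv2.minAreaRect((top[:,:2]*1000).astype(np.float32))
    print(s[i],ce[i].round(), 'ztop',np.percentile(top[:,2],[5,50,95]).round(3),'rect',np.round(r[0],1),np.round(r[1],1),round(r[2],1))
# green
g=((hsv[...,0]>50)&(hsv[...,0]<90)&(hsv[...,1]>90)&(abs(z-0.03)<0.008)).astype(np.uint8)
q=P[g>0]; print('bed',np.nanmedian(q[:,2]),np.round(cv2.minAreaRect((q[:,:2]*1000).astype(np.float32)),1) if 0 else cv2.minAreaRect((q[:,:2]*1000).astype(np.float32)), cv2.boxPoints(cv2.minAreaRect((q[:,:2]*1000).astype(np.float32))))
E
python3 - <<'E'
import sys; sys.path.insert(0,'.')
import pickle,cv2
c=pickle.load(open('top0.pkl','rb'))
a=c['im'][140:270,150:310]; b=c['im'][130:240,310:410]
cv2.imwrite('pics/cropA.png',cv2.cvtColor(cv2.resize(a,None,fx=4.5,fy=4.5,interpolation=cv2.INTER_CUBIC),cv2.COLOR_RGB2BGR))
c=pickle.load(open('scene0.pkl','rb'))
cv2.imwrite('pics/cropB.png',cv2.cvtColor(cv2.resize(c['im'][150:330,40:400],None,fx=2.2,fy=2.2,interpolation=cv2.INTER_CUBIC),cv2.COLOR_RGB2BGR))
E
```

```text
table z -0.0011347522091371687
[227 159  10  38 115] [232. 177.] ztop [0.058 0.062 0.066] rect [612.3 151. ] [129.5  10. ] 11.0
[168 172  20  37 220] [178. 189.] ztop [0.057 0.062 0.066] rect [576.  335.2] [ 15.5 130.3] 67.6
[195 196  17  16 175] [203. 203.] ztop [0.095 0.107 0.11 ] rect [519.5 244.3] [50.2 48.7] 85.5
[167 215  21  39 266] [177. 235.] ztop [0.057 0.062 0.066] rect [429.1 333.4] [ 18.7 127.2] 66.9
[218 217  13  40 327] [224. 236.] ztop [0.058 0.062 0.067] rect [417.2 180.1] [ 26.5 127. ] 83.8
bed 0.028562134129626937 ((599.96533203125, -274.15087890625), (307.94757080078125, 170.00067138671875), 6.207155704498291) [[ 437.70367 -206.29706]
 [ 456.08478 -375.3011 ]
 [ 762.227   -342.0047 ]
 [ 743.8459  -173.00067]]
```

View pics/cropA.png

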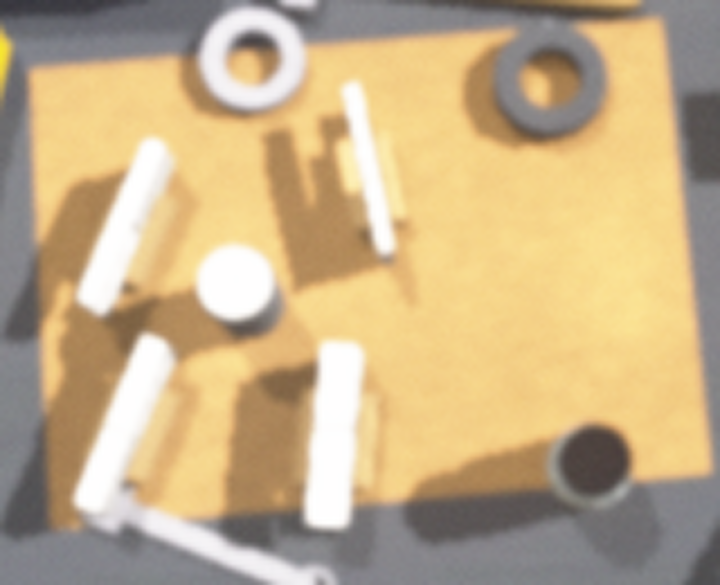

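View pics/cropB.png

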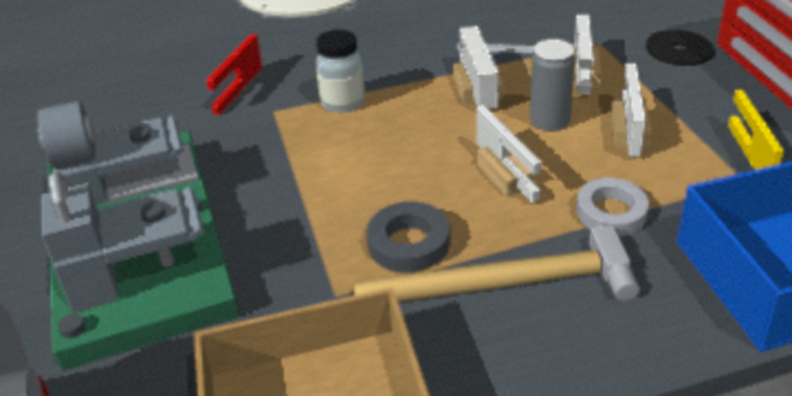

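>>> drive_tool(plan=[[1,[0.05,-0.033,0.01],0],[1,[0.05,-0.033,0.01],0],[1,[0.05,-0.033,0.01],0],[1,[0.05,-0.033,0.01],0],[1,[0.05,-0.034,0.01],0],[1,[0.05,-0.034,0.0],0]], grip_force=60)

```text
time: 0.9
ee_pos: [0.446, 0.3294, 0.304]
tcp_rot: [179.9, 0.0, 164.8]
wrist_force: [0.2, 2.0, 0.3]
opening: 0.0852
```

```bash
python3 - <<'E'
from h import *
import pickle
o=monitor.get_obs(); print(o['q'].round(1),o['ee_pos'].round(4),o['tcp_rot'].round(2),o['time'])
c=grab('wrist'); pickle.dump(c,open('w1.pkl','wb')); save(c['im'],'w1.png')
E
```

```text
[ 36.4   7.1  18.1 100.9   0.   51.7] [0.446  0.3294 0.304 ] [1.7994e+02 4.0000e-02 1.6477e+02] 0.9
```

View pics/w1.png

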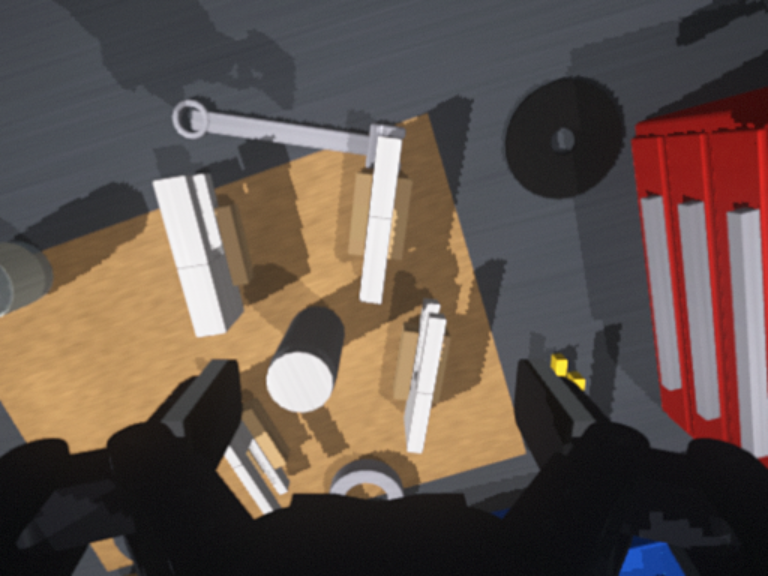

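```bash
python3 - <<'E'
import pickle,cv2
c=pickle.load(open('w1.pkl','rb'))
cv2.imwrite('pics/w1c.png',cv2.cvtColor(cv2.resize(c['im'][80:210,210:310],None,fx=4.6,fy=4.6,interpolation=cv2.INTER_CUBIC),cv2.COLOR_RGB2BGR))
E
```

```text
(no output)
```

View pics/w1c.png

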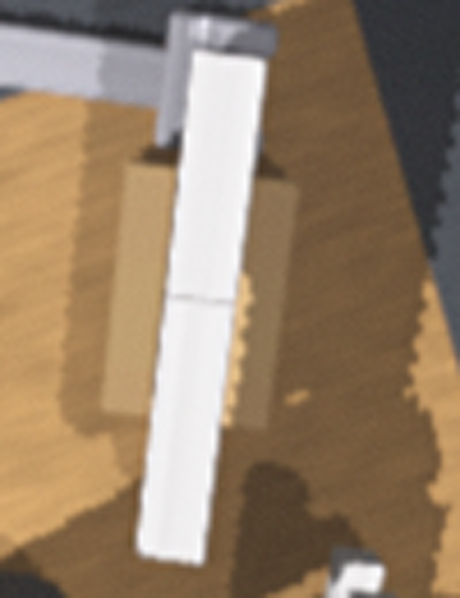

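```bash
python3 - <<'E'
from h import *
import pickle
c=pickle.load(open('w1.pkl','rb'))
s=lambda x,y:(210+x/4.6,80+y/4.6)
R=ray(c,[s(228,55),s(205,298),s(172,560)],0.064)
print(R.round(4), np.linalg.norm(R[0]-R[1]),np.linalg.norm(R[1]-R[2]))
w=lambda x,y:(x/1.5,y/1.5)
R=ray(c,[w(170,181),w(195,267),w(211,335),w(437,322),w(430,385)],0.064)
print(R.round(4), np.linalg.norm(R[0]-R[1]),np.linalg.norm(R[1]-R[2]))
# top camera edges for packers: mask-based using rays at z .064
t=pickle.load(open('top0.pkl','rb')); P=cloud(t); 
for nm,(u,v,w,h) in dict(p10=(227,159,10,38),p14=(168,172,20,37),p18=(167,215,21,39),p26=(218,217,13,40)).items():
    z=P[v-3:v+h+3,u-3:u+w+3]; mm=(z[...,2]>0.052); yy,xx=np.nonzero(mm); 
    R=ray(t,np.c_[xx+u-3,yy+v-3],0.064)*1000; r=cv2.minAreaRect(R[:,:2].astype(np.float32)); print(nm,r)
hsv=cv2.cvtColor(t['im'],cv2.COLOR_RGB2HSV)
for nm,(u,v,zz) in dict(jar=(281,242,.1),bear=(272,158,.02),ring=(206,153,.024),can=(203,204,.11)).items():
    print(nm,ray(t,[(u,v)],zz).round(3), P[v,u].round(3))
# mat height
print('mat z', np.nanmedian(P[190:225,245:270,2]),'table', np.nanmedian(P[250:270,200:270,2]))
x=P[185:230,240:300]; 
E
```

```text
[[0.3686 0.3598 0.064 ]
 [0.424  0.3391 0.064 ]
 [0.4891 0.3123 0.064 ]] 0.059140635100862905 0.07033993405391105
[[0.3546 0.1901 0.064 ]
 [0.4229 0.1839 0.064 ]
 [0.4811 0.1754 0.064 ]
 [0.5198 0.3606 0.064 ]
 [0.5745 0.3415 0.064 ]] 0.06855606532578326 0.05889061901626429
p10 ((611.8792114257812, 150.93626403808594), (130.49879455566406, 9.93917179107666), 11.022936820983887)
p14 ((574.8106689453125, 333.98150634765625), (16.848918914794922, 130.21429443359375), 66.78617858886719)
p18 ((428.4588623046875, 332.39398193359375), (20.605239868164062, 126.83968353271484), 66.63951110839844)
p26 ((417.18353271484375, 179.57080078125), (26.44374656677246, 126.92582702636719), 83.66344451904297)
jar [[ 0.391 -0.002  0.1  ]] [ 0.391 -0.003  0.098]
bear [[0.689 0.011 0.02 ]] [ 0.694  0.01  -0.   ]
ring [[0.711 0.241 0.024]] [ 0.718  0.244 -0.001]
can [[0.517 0.242 0.11 ]] [0.517 0.243 0.108]
mat z -0.0009417008172490915 table -0.0009650720974913041
```

>>> drive_tool(plan=[[1,[0.038,-0.045,-0.03],6.5],[1,[0.038,-0.045,-0.03],6.5],[1,[0.038,-0.045,-0.03],6.5],[1,[0.037,-0.046,-0.03],6.7],[0.6,[0,0,0],0]])

```text
time: 1.58
ee_pos: [0.5877, 0.1564, 0.1862]
tcp_rot: [-180.0, -0.3, -169.2]
wrist_force: [-0.9, -0.6, 0.3]
opening: 0.0698
```

```bash
cat > e.py <<'E'
from h import *
import sys,pickle
def white(c,zmin,zmax):
    P=cloud(c); hsv=cv2.cvtColor(c['im'],cv2.COLOR_RGB2HSV)
    return ((P[...,2]>zmin)&(P[...,2]<zmax)&(hsv[...,1]<60)&(hsv[...,2]>110)).astype(np.uint8)
def rects(c,zmin,zmax,zp,a=300):
    m=white(c,zmin,zmax); n,l,s,ce=cv2.connectedComponentsWithStats(m)
    for i in range(1,n):
        if s[i,4]<a: continue
        yy,xx=np.nonzero(l==i); R=ray(c,np.c_[xx,yy],zp)*1000
        r=cv2.minAreaRect(R[:,:2].astype(np.float32)); print(s[i],np.round(r[0],1),np.round(r[1],1),round(r[2],1))
E
python3 - <<'E'
from e import *
o=monitor.get_obs(); print(o['q'].round(1),o['ee_pos'].round(4),o['tcp_rot'].round(2),o['time'])
c=grab('wrist'); pickle.dump(c,open('w2.pkl','wb')); save(c['im'],'w2.png')
rects(c,0.05,0.075,0.064)
E
```

```text
[14.9 12.5 11.1 88.9 -0.   4.1] [0.5877 0.1564 0.1862] [-179.95   -0.29 -169.19] 1.575
[ 286    0   57   68 2404] [460. 177.] [26.5 47.8] 83.6
[ 458   27   54   86 1987] [461.8 317.6] [24.9 57.3] 68.8
[ 235  143   14  145 1743] [612.5 152.8] [128.4  10.1] 10.9
[ 401  176   94  103 2552] [585.3 326.6] [ 24.4 105.2] 67.0
```

View pics/w2.png

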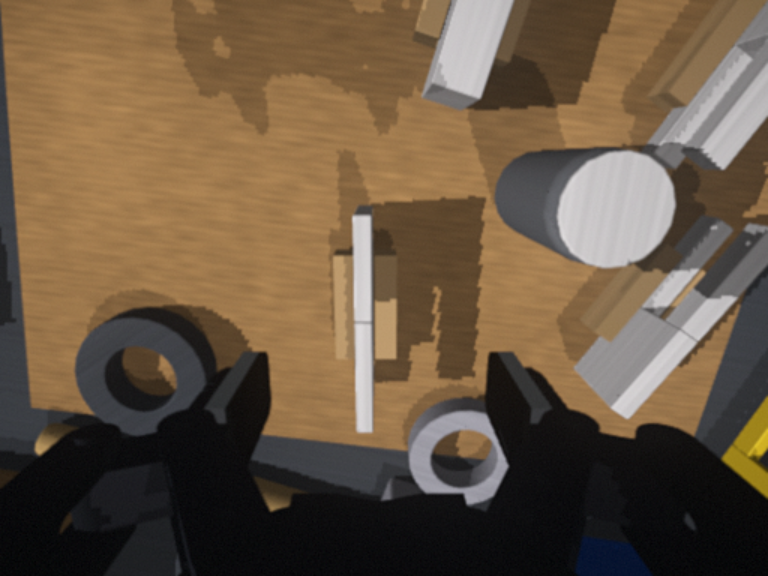

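```bash
python3 - <<'E'
from e import *
o=monitor.get_obs(); print(o['q'].round(1),o['qd'].round(1),o['ee_pos'].round(4),o['tcp_rot'].round(2),o['time'])
E
```

```text
[15.1 12.4 11.1 89.   0.   4.3] [ 2.6 -2.   1.3  0.7  0.4  1.8] [0.5872 0.1581 0.188 ] [-179.99   -0.19 -169.22] 1.625
```

>>> drive_tool(plan=[[0.5,[0.01,-0.009,-0.04],0],[0.5,[0,0,-0.04],0],[0.5,[0,0,0],0],[0.5,[0,0,0],0]])

```text
time: 2.12
ee_pos: [0.5975, 0.1516, 0.1122]
tcp_rot: [180.0, 0.1, -169.0]
wrist_force: [0.3, 0.1, 0.7]
opening: 0.0428
```

```bash
python3 - <<'E'
from e import *
c=grab('wrist'); pickle.dump(c,open('w3.pkl','wb')); save(c['im'],'w3.png')
rects(c,0.05,0.075,0.064)
o=monitor.get_obs(); print(o['qd'].round(1),o['ee_pos'].round(4),o['tcp_rot'].round(2),o['time'],o['wrist_force'])
E
```

```text
[ 314    0   63   33 1514] [480.  175.4] [14.2 29.9] 11.2
[ 240  139   18  195 3155] [609.9 152.1] [126.1   9.9] 10.9
[ 461  254   51   74 1962] [611.8 313.1] [28.2 46. ] 66.5
[-0.3 -0.   0.2 -0.4 -0.  -0.1] [0.5979 0.1515 0.1126] [ 179.98    0.19 -169.  ] 2.175 [-0.37487995  0.26888662 -0.46283196]
```

View pics/w3.png

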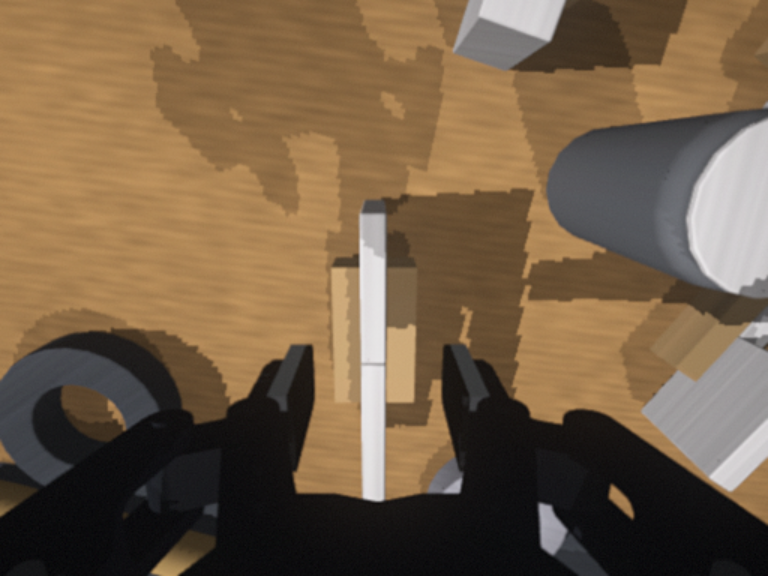

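>>> drive_tool(plan=[[0.5,[0,-0.002,-0.03],0],[0.5,[0,0,-0.031],0],[0.5,[0,0,0],0],[0,[0,0,0],0],[0,[0,0,0],0],[0,[0,0,0],0],[0,[0,0,0],0]])

```text
time: 3.05
ee_pos: [0.5983, 0.1489, 0.0512]
tcp_rot: [180.0, 0.2, -169.0]
wrist_force: [-0.8, 0.6, 7.9]
opening: 0.0093
```

>>> drive_tool(plan=[[0,[0,0,0.03],0],[0,[0,0,0.05],0],[0,[0,0,0.04],0],[0,[-0.014,-0.014,0],-10.5],[0,[-0.014,-0.014,0],-10.5],[0,[-0.014,-0.014,0],-10.5],[0,[-0.014,-0.014,0],-10.5],[0,[-0.014,-0.014,0],-10.5],[0,[-0.014,-0.014,0],-10.5],[0,[-0.014,-0.015,0],-10.5]])

```text
time: 4.3
ee_pos: [0.4988, 0.0492, 0.1696]
tcp_rot: [179.9, 0.0, 117.1]
wrist_force: [0.8, 0.3, -1.4]
opening: 0.0091
```

>>> drive_tool(plan=[[0,[0,0,-0.02],-10.5],[0,[0,0,-0.03],-10.5],[0,[0,0,0],0],[0,[0,0,0],0]])

```text
time: 4.8
ee_pos: [0.4996, 0.0497, 0.1203]
tcp_rot: [179.9, 0.0, 96.7]
wrist_force: [0.6, -0.0, -1.1]
opening: 0.009
```

```bash
python3 - <<'E'
from e import *
c=grab('wrist'); pickle.dump(c,open('w4.pkl','wb')); save(c['im'],'w4.png')
t=grab('top'); pickle.dump(t,open('t4.pkl','wb')); save(t['im'],'t4.png')
o=monitor.get_obs(); print(o['q'].round(1),o['ee_pos'].round(4),o['tcp_rot'].round(2),o['time'],o['wrist_force'],o['opening'])
E
```

```text
[  5.7  -2.2 -11.9  80.2  -0.   89.1] [0.4999 0.0497 0.1204] [179.88   0.    96.63] 4.9 [ 0.67919841  0.87824034 -1.37523699] 0.009398881063462934
```

View pics/w4.png

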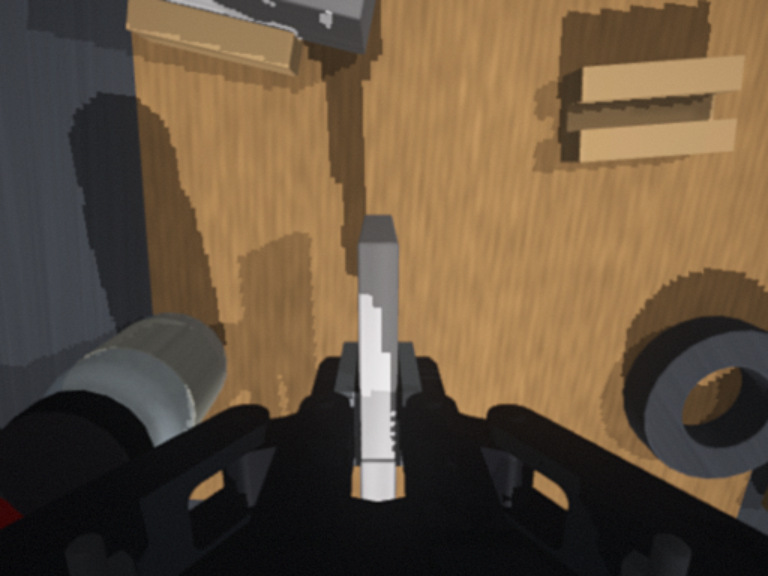

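>>> drive_tool(plan=[[0,[0,0,-0.04],0],[0,[0,0,-0.025],0],[0,[0,0,-0.01],0],[0,[0,0,-0.001],0],[0,[0,0,0],0]])

```text
time: 5.52
ee_pos: [0.4998, 0.0497, 0.0439]
tcp_rot: [179.9, 0.0, 96.5]
wrist_force: [-0.8, -0.2, -1.3]
opening: 0.0093
```

>>> drive_tool(plan=[[0,[0,0,-0.001],0],[0,[0,0,0],0],[0.3,[0,0,0],0],[0.6,[0,0,0],0],[1,[0,0,0],0],[1,[0,0,0],0],[1,[0,0,0],0]])

```text
time: 6.4
ee_pos: [0.4991, 0.0496, 0.0418]
tcp_rot: [-180.0, 0.0, 96.5]
wrist_force: [-0.4, -0.4, 0.1]
opening: 0.0852
```

```bash
python3 - <<'E'
from e import *
c=grab('wrist'); pickle.dump(c,open('w5.pkl','wb')); save(c['im'],'w5.png')
o=monitor.get_obs(); print(o['q'].round(1),o['ee_pos'].round(4),o['tcp_rot'].round(2),o['time'],o['wrist_force'],o['opening'])
E
```

```text
[  5.7  -0.2 -18.8  71.4  -0.   89.2] [0.4992 0.0496 0.0418] [-180.      0.     96.47] 6.45 [ 0.07390217  0.09171724 -0.2435017 ] 0.08548306678946949
```

View pics/w5.png

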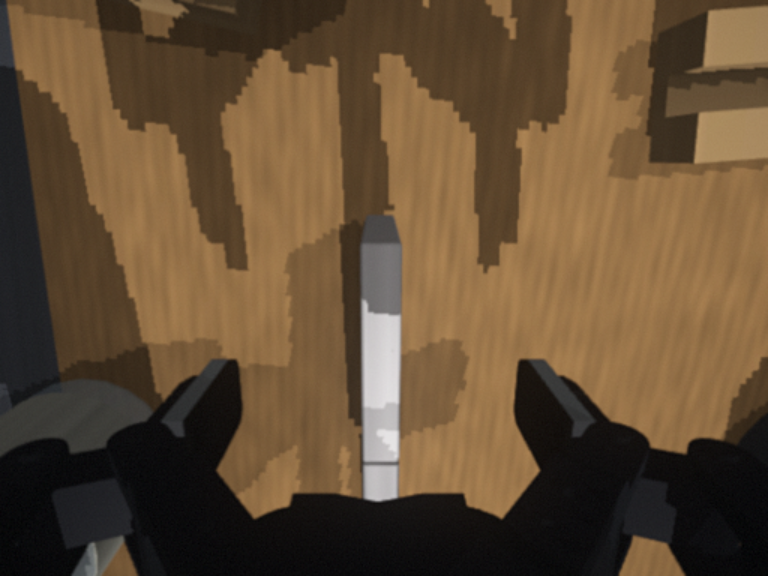

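>>> drive_tool(plan=[[1,[0.03,0.003,0],0],[1,[0.007,0.001,0],0],[1,[0.006,0.001,0],0],[1,[0.006,0.001,0],0],[1,[0.006,0,0],0],[1,[0,0,0],0],[1,[0,0,0],0]])

```text
time: 7.32
ee_pos: [0.554, 0.0556, 0.0418]
tcp_rot: [-180.0, 0.0, 96.5]
wrist_force: [-0.1, 0.5, -1.2]
opening: 0.0854
```

```bash
python3 - <<'E'
from e import *
c=grab('wrist'); pickle.dump(c,open('w6.pkl','wb')); save(c['im'],'w6.png')
o=monitor.get_obs(); print(o['q'].round(1),o['ee_pos'].round(4),o['tcp_rot'].round(2),o['time'],o['wrist_force'],o['opening'])
E
```

```text
[  5.7   7.2 -11.   71.8   0.   89.3] [0.554  0.0556 0.0419] [-179.99   -0.     96.47] 7.375 [0.23033002 0.21532791 1.08030283] 0.08567206554264947
```

View pics/w6.png

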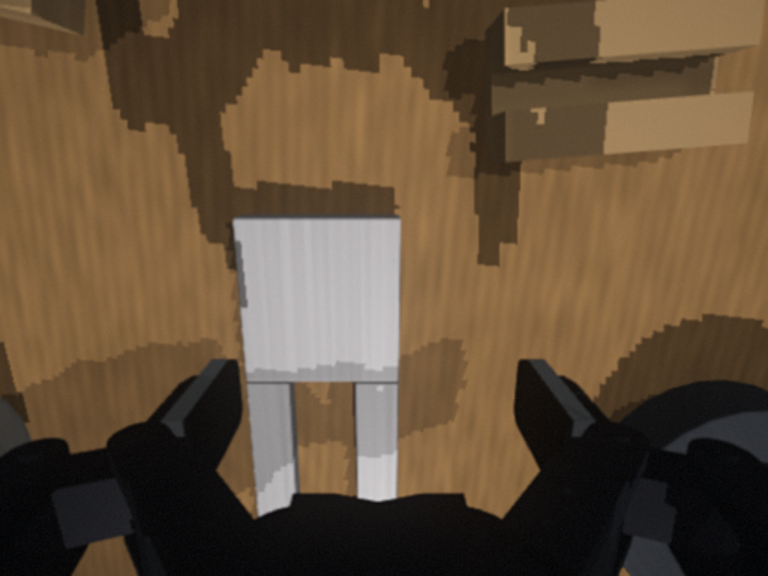

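```bash
cat >> e.py <<'E'
def solid(c,poly,zp):
    q=ray(c,np.array(poly)/1.5,zp); return q
def flat(c,zlo,zhi,zp):
    # tail corner measurement: white component near centre; restrict rows above seam
    P=cloud(c); hsv=cv2.cvtColor(c['im'],cv2.COLOR_RGB2HSV)
    m=((P[...,2]>zlo)&(P[...,2]<zhi)&(hsv[...,1]<40)&(hsv[...,2]>90)).astype(np.uint8)
    n,l,s,ce=cv2.connectedComponentsWithStats(m)
    for i in range(1,n):
        if s[i,4]<800: continue
        yy,xx=np.nonzero(l==i); R=ray(c,np.c_[xx,yy],zp)*1000
        r=cv2.minAreaRect(R[:,:2].astype(np.float32)); print(s[i],np.round(r[0],1),np.round(r[1],1),round(r[2],1),np.round(cv2.boxPoints(r),1).tolist())
E
python3 - <<'E'
from e import *
c=pickle.load(open('w6.pkl','rb')); flat(c,0.004,0.016,0.01)
P=cloud(c); print(np.nanmedian(P[160:230,180:250,2]), np.nanmedian(P[60:100,180:250,2]))
print(solid(c,[(233,219),(400,218),(248,382),(398,382)],0.01).round(4))
E
```

```text
[  155   145   112   199 16086] [534.4  43.6] [ 55.3 118.1] 6.4 [[500.29998779296875, 99.30000305175781], [513.5, -18.100000381469727], [568.5, -12.0], [555.2999877929688, 105.4000015258789]]
0.009357330993810586 4.4190312488728845e-05
[[0.5007 0.0988 0.01  ]
 [0.5554 0.1053 0.01  ]
 [0.5078 0.04   0.01  ]
 [0.5621 0.0462 0.01  ]]
```

```bash
python3 - <<'E'
from e import *
for f,px,z in (('w6',[(230,368),(526,368),(238,362),(524,364)],.0418),('w3',[(304,350),(452,350),(308,348)],.1126)):
    c=pickle.load(open(f+'.pkl','rb')); P=cloud(c)
    for u,v in px: print(f,u,v,(P[int(v/1.5+1),int(u/1.5)]).round(4),'tip rel',(P[int(v/1.5+1),int(u/1.5),2]-z).round(4))
E
```

```text
w6 230 368 [0.5101 0.0605 0.0409] tip rel -0.0009
w6 526 368 [0.5951 0.0695 0.0396] tip rel -0.0022
w6 238 362 [0.5101 0.0589 0.0334] tip rel -0.0084
w6 524 364 [0.5947 0.0705 0.0387] tip rel -0.0031
w3 304 350 [0.5906 0.1271 0.1014] tip rel -0.0112
w3 452 350 [0.5819 0.1718 0.1015] tip rel -0.0111
w3 308 348 [0.5898 0.1283 0.1016] tip rel -0.011
```

>>> drive_tool(plan=[[1,[-0.0245,0.0335,0],0],[0.76,[0,0,0],0],[0.76,[0,0,-0.01],0],[0.76,[0,0,-0.008],0],[0.76,[0,0,-0.007],0],[0.76,[0,0,0],0]])

```text
time: 8.12
ee_pos: [0.5297, 0.0887, 0.0163]
tcp_rot: [-180.0, 0.0, 96.4]
wrist_force: [-0.3, -0.5, -0.3]
opening: 0.0648
```

```bash
python3 - <<'E'
from e import *
c=grab('wrist'); pickle.dump(c,open('w7.pkl','wb')); save(c['im'],'w7.png')
o=monitor.get_obs(); print(o['q'].round(1),o['ee_pos'].round(4),o['tcp_rot'].round(2),o['time'],o['wrist_force'],o['opening'])
E
```

```text
[  9.5   5.6 -15.7  68.8  -0.   93.1] [0.5297 0.0888 0.0164] [-179.97    0.     96.44] 8.175 [ 1.1372511  -1.04772222  0.21854915] 0.06479200083776546
```

View pics/w7.png

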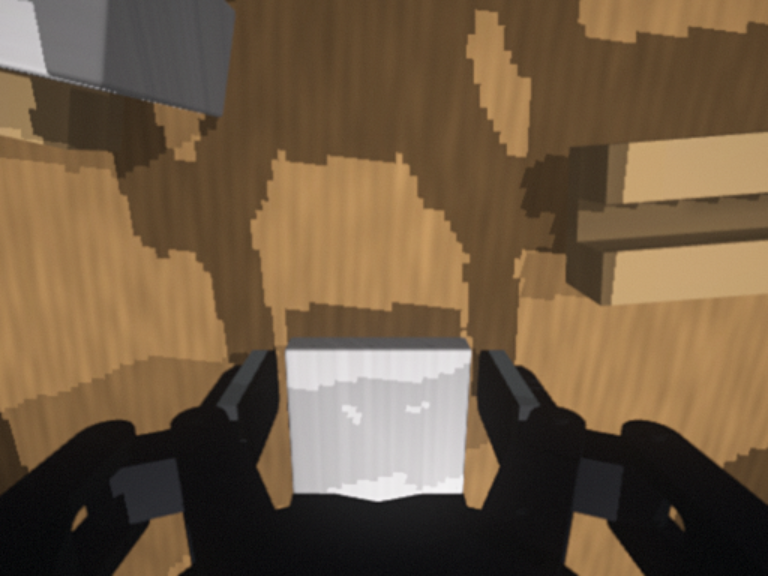

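>>> drive_tool(plan=[[0.76,[0,0,-0.001],0],[0,[0,0,0],0],[0,[0,0,0],0],[0,[0,0,0],0]], grip_force=80)

```text
time: 8.68
ee_pos: [0.5313, 0.0893, 0.0185]
tcp_rot: [179.8, -0.0, 96.5]
wrist_force: [-2.0, -0.2, 18.6]
opening: 0.0539
```

>>> drive_tool(plan=[[0,[0,0,0.03],0],[0,[0,0,0.04],0],[0,[-0.01,-0.03,0.02],0],[0,[-0.01,-0.03,0],0],[0,[-0.01,-0.03,0],0],[0,[0,0,0],0]])

```text
time: 9.43
ee_pos: [0.4991, -0.0024, 0.1057]
tcp_rot: [-180.0, 0.0, 96.3]
wrist_force: [-0.3, 0.0, -1.0]
opening: 0.0533
```

```bash
python3 - <<'E'
from e import *
o=monitor.get_obs(); print(o['q'].round(1),o['ee_pos'].round(4),o['tcp_rot'].round(2),o['time'],o['wrist_force'],o['opening'])
c=grab('wrist'); pickle.dump(c,open('w8.pkl','wb')); save(c['im'],'w8.png')
t=grab('scene'); pickle.dump(t,open('s8.pkl','wb')); save(t['im'],'s8.png')
c=pickle.load(open('top0.pkl','rb')); P=cloud(c); z=P[...,2]; hsv=cv2.cvtColor(c['im'],cv2.COLOR_RGB2HSV)
g=((hsv[...,0]>50)&(hsv[...,0]<90)&(hsv[...,1]>90)&(abs(z-0.03)<0.01))
yy,xx=np.nonzero(g); R=ray(c,np.c_[xx,yy],0.03)*1000; r=cv2.minAreaRect(R[:,:2].astype(np.float32)); print(r,cv2.boxPoints(r))
e1=np.array([.108,-.994]);e2=np.array([.994,.108]);s=np.array([516.6,-238.0])
q=P.reshape(-1,3)*1000; d=q[:,:2]-s; a=np.c_[d@e1,d@e2]
for lo,hi in((74,86),(28,34),(33,40)):
    k=(abs(a[:,0])<140)&(abs(a[:,1])<70)&(q[:,2]>lo)&(q[:,2]<hi); b=a[k]; print(lo,k.sum(),np.percentile(b,[1,5,50,95,99],axis=0).round(1).tolist())
# plate front part
k=(a[:,0]>-30)&(a[:,0]<40)&(abs(a[:,1])<60)&(q[:,2]>70)&(q[:,2]<95)
yy,xx=np.nonzero(k.reshape(z.shape)); R=ray(c,np.c_[xx,yy],0.082)[:,:2]*1000-s; r=cv2.minAreaRect((np.c_[R@e1,R@e2]).astype(np.float32)); print('plate in bed frame',r)
E
```

```text
[ -0.3  -2.3 -13.6  78.7  -0.   83.4] [ 0.4991 -0.0024  0.1057] [-1.7998e+02  1.0000e-02  9.6340e+01] 9.425 [-0.29617393  0.04022973 -1.00277443] 0.05326904919587235
((598.6915893554688, -273.55792236328125), (306.7667541503906, 169.42788696289062), 6.320311069488525) [[ 436.9146  -206.24434]
 [ 455.56635 -374.64243]
 [ 760.46857 -340.87152]
 [ 741.81683 -172.47342]]
74 563 [[-25.6, -38.0], [-22.3, -36.2], [24.8, -5.2], [66.3, 28.3], [91.7, 31.2]]
28 566 [[-39.2, -69.4], [-35.3, -67.2], [28.9, -29.7], [120.1, 66.3], [128.2, 69.0]]
33 165 [[-37.0, -68.0], [-34.0, -65.0], [-10.5, -35.5], [114.5, 47.3], [120.6, 57.4]]
plate in bed frame ((4.770252227783203, -3.805553436279297), (70.75370025634766, 68.39189910888672), 89.78702545166016)
```

View pics/s8.png

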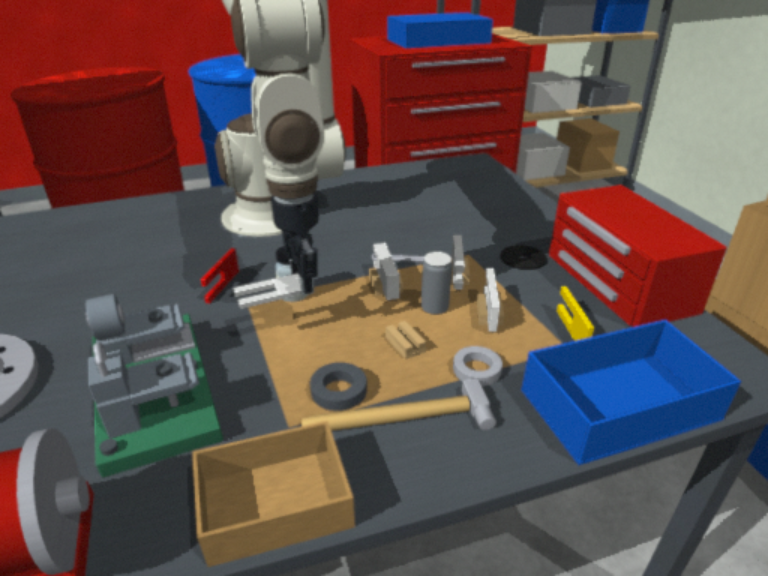

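View pics/w8.png

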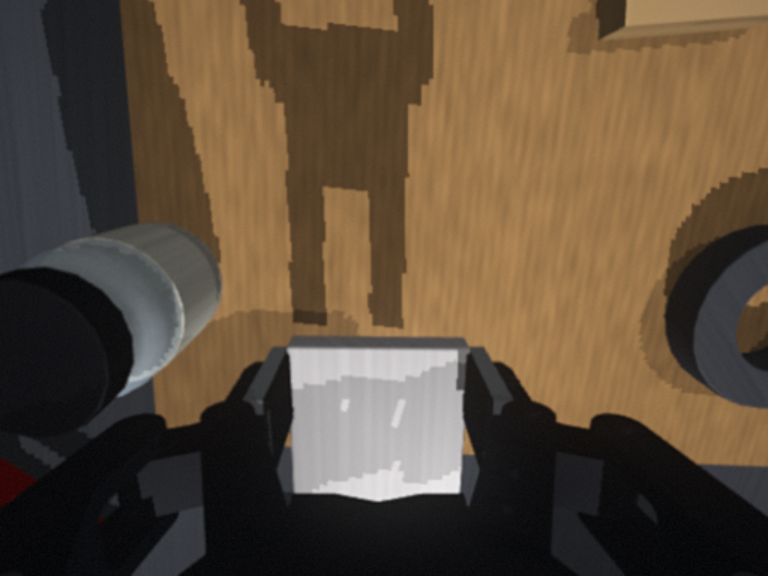

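>>> drive_tool(plan=[[0,[-0.0025,-0.03,-0.02],0],[0,[-0.003,-0.025,-0.026],0],[0,[0,0,0],0],[0,[0,0,0],0]])

```text
time: 10.02
ee_pos: [0.4946, -0.0551, 0.0603]
tcp_rot: [180.0, -0.0, 96.5]
wrist_force: [1.5, 0.1, -1.8]
opening: 0.0537
```

```bash
cat >> e.py <<'E'
S=np.array([513.6,-238.3]);E1=np.array([.110,-.994]);E2=np.array([.994,.110])
def bedpts(c,smin,smax,l,zmin,zmax,white=True):
    P=cloud(c).reshape(-1,3)*1000; hsv=cv2.cvtColor(c['im'],cv2.COLOR_RGB2HSV).reshape(-1,3)
    d=P[:,:2]-S; a=np.c_[d@E1,d@E2,P[:,2]]
    k=(a[:,0]>smin)&(a[:,0]<smax)&(abs(a[:,1])<l)&(a[:,2]>zmin)&(a[:,2]<zmax)
    return a[k],hsv[k]
E
python3 - <<'E'
from e import *
o=monitor.get_obs(); print(o['ee_pos'].round(4),o['tcp_rot'].round(2),o['time'],o['wrist_force'],o['opening'])
for n in('scene','top'):
    t=grab(n); pickle.dump(t,open(n+'9.pkl','wb')); 
    a,h=bedpts(t,-170,-45,45,30,75)
    k=(h[:,1]<50); a=a[k]
    for s in range(-170,-45,15):
        b=a[(a[:,0]>=s)&(a[:,0]<s+15)]
        if len(b)>5: print(n,s,len(b),'lat',np.percentile(b[:,1],[2,98]).round(1),'z',np.percentile(b[:,2],[10,50,90]).round(1))
save(t['im'],'t9.png')
E
```

```text
[ 0.4946 -0.0551  0.0603] [ 1.7998e+02 -2.0000e-02  9.6500e+01] 10.025 [ 1.54350519  0.09864392 -1.82544116] 0.05370127872180291
scene -170 81 lat [-24.7  29.9] z [47.2 52.4 53.3]
scene -155 85 lat [-26.7  28.6] z [46.9 51.9 53.5]
scene -140 75 lat [-24.4  30. ] z [45.1 51.2 53.1]
scene -125 71 lat [-25.1  29.8] z [44.3 51.  52.9]
scene -110 73 lat [-24.9  30.2] z [44.7 51.1 52.8]
scene -95 73 lat [-25.1  30.1] z [44.2 50.8 52.6]
scene -80 60 lat [-24.4  30.1] z [44.7 51.1 52.9]
```

View pics/t9.png

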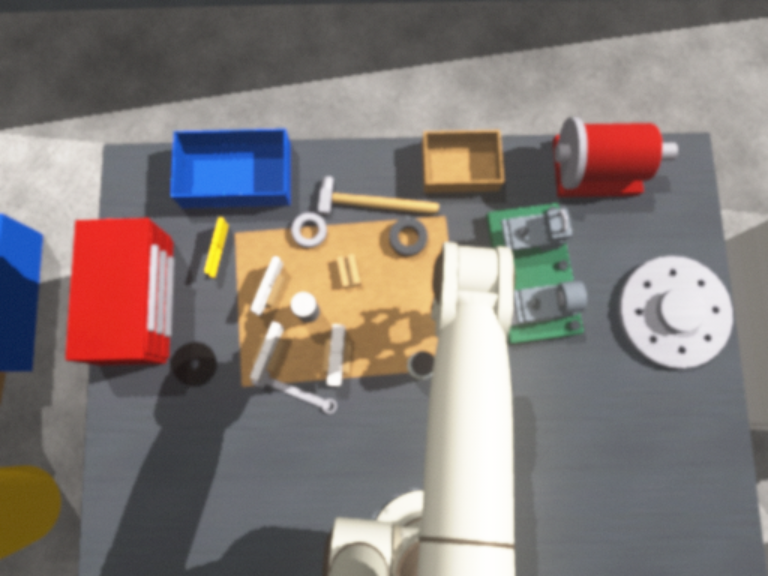

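```bash
python3 - <<'E'
from e import *
t=pickle.load(open('scene9.pkl','rb'))
for nm,lo,hi,s0,s1 in (('pad/bed',25,42,-45,0),('platetop',75,88,-25,60),('gap',40,62,-25,40)):
    a,h=bedpts(t,s0,s1,60,lo,hi)
    for s in range(s0,s1,10):
        b=a[(a[:,0]>=s)&(a[:,0]<s+10)]
        if len(b)>5: print(nm,s,len(b),'lat',np.percentile(b[:,1],[1,5,50,95,99]).round(1),'z',np.percentile(b[:,2],[5,50,95]).round(1))
cv2.imwrite('pics/s9c.png',cv2.cvtColor(cv2.resize(t['im'][170:310,40:220],None,fx=4,fy=4,interpolation=cv2.INTER_CUBIC),cv2.COLOR_RGB2BGR))
E
```

```text
pad/bed -45 41 lat [-57.1 -55.3   9.6  54.2  58.4] z [27.9 29.4 31.5]
pad/bed -35 107 lat [-58.1 -51.2  15.3  53.   58.3] z [28.9 34.7 38. ]
pad/bed -25 63 lat [-13.6 -12.1  20.2  40.3  45.5] z [30.2 35.9 37.7]
pad/bed -15 62 lat [-11.5  -8.6  22.3  41.6  47.1] z [29.3 35.6 37.4]
pad/bed -5 26 lat [-8.2 -6.4 20.5 40.3 40.7] z [30.2 35.7 37.1]
platetop -25 64 lat [-33.5 -30.4   4.9  35.   36.5] z [76.8 78.6 81.6]
platetop -15 63 lat [-32.  -29.    5.6  34.8  35.6] z [75.3 80.3 83.3]
platetop -5 71 lat [-30.7 -28.8   8.8  35.7  36.5] z [77.5 82.2 84.4]
platetop 5 55 lat [-30.9 -28.3  18.8  38.   38.3] z [77.2 82.3 86.5]
platetop 15 52 lat [-32.4 -28.7  17.6  35.6  36.6] z [77.  82.4 86.5]
platetop 25 71 lat [-32.3 -28.2   8.9  36.6  37.5] z [78.4 81.9 84.1]
platetop 35 73 lat [-33.3 -27.3   9.2  35.6  36.2] z [77.7 82.  83.7]
platetop 45 79 lat [-32.7 -28.6   9.   35.9  36.5] z [77.4 81.8 83.3]
platetop 55 37 lat [-31.7 -27.1   9.2  35.7  35.8] z [79.9 82.3 83.5]
```

View pics/s9c.png

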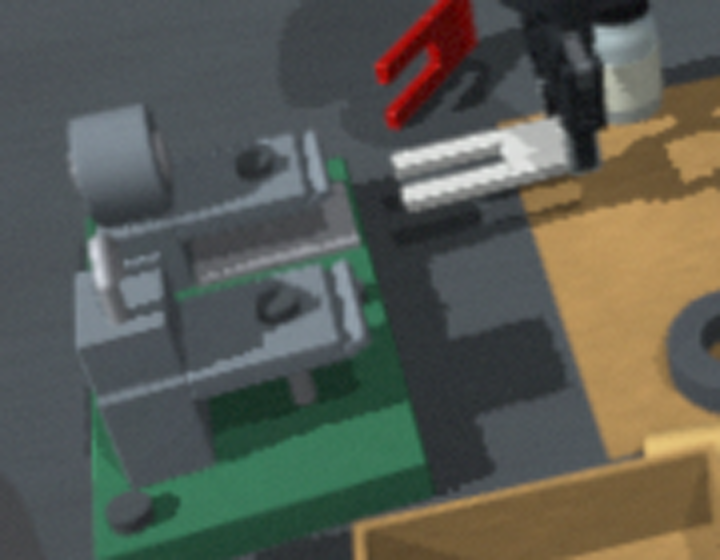

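>>> drive_tool(plan=[[0,[0.002,-0.02,0],0],[0,[0.002,-0.02,0],0],[0,[0.002,-0.02,0],0],[0,[0.002,-0.02,0],0],[0,[0.002,-0.02,0],0],[0,[0,0,0],0]])

```text
time: 10.88
ee_pos: [0.5044, -0.1571, 0.06]
tcp_rot: [180.0, 0.0, 96.4]
wrist_force: [-0.3, 0.4, -1.1]
opening: 0.0537
```

```bash
python3 - <<'E'
from e import *
o=monitor.get_obs(); print(o['ee_pos'].round(4),o['tcp_rot'].round(2),o['time'],o['wrist_force'],o['opening'])
t=grab('scene'); pickle.dump(t,open('scene10.pkl','wb'))
cv2.imwrite('pics/s10c.png',cv2.cvtColor(cv2.resize(t['im'][140:310,40:240],None,fx=3.5,fy=3.5,interpolation=cv2.INTER_CUBIC),cv2.COLOR_RGB2BGR))
E
```

```text
[ 0.5044 -0.1571  0.06  ] [1.7999e+02 1.0000e-02 9.6380e+01] 10.875 [-0.27788089  0.36976856 -1.05041074] 0.05374161645446762
```

View pics/s10c.png

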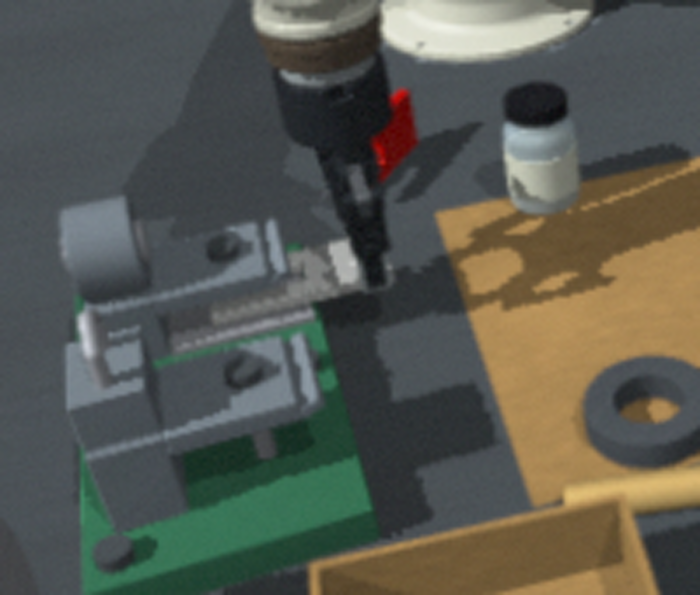

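>>> drive_tool(plan=[[0,[0.001,-0.01,-0.002],0],[0,[0.001,-0.01,-0.002],0],[0,[0.0005,-0.004,0],0],[0,[0.0003,-0.003,0],0],[0,[0,0,0],0]])

```text
time: 11.55
ee_pos: [0.507, -0.183, 0.0559]
tcp_rot: [-180.0, -0.0, 96.5]
wrist_force: [-1.3, 0.3, -1.0]
opening: 0.0536
```

>>> drive_tool(plan=[[0,[0.0003,-0.0025,0],0],[0,[0.0003,-0.0025,0],0],[0,[0,0,0],0]])

```text
time: 11.92
ee_pos: [0.5076, -0.188, 0.0559]
tcp_rot: [180.0, 0.0, 96.5]
wrist_force: [-0.6, 0.5, -1.0]
opening: 0.0537
```

>>> drive_tool(plan=[[0,[0.0003,-0.0025,0],0],[0,[0,0,0],0],[0,[0,0,0],0]])

```text
time: 12.3
ee_pos: [0.5075, -0.1891, 0.0556]
tcp_rot: [-180.0, -0.2, 96.5]
wrist_force: [-0.8, 7.0, -0.4]
opening: 0.0535
```

>>> drive_tool(plan=[[0,[0,-0.001,-0.0015],0],[0,[0,0,0],0],[0.72,[0,0,0],0],[0.76,[0,0,0],0],[0.8,[0,0,0],0]])

```text
time: 12.92
ee_pos: [0.508, -0.1916, 0.0545]
tcp_rot: [180.0, 0.0, 96.5]
wrist_force: [0.3, -0.3, -0.1]
opening: 0.0683
```

```bash
python3 - <<'E'
from e import *
o=monitor.get_obs(); print(o['ee_pos'].round(4),o['tcp_rot'].round(2),o['time'],o['wrist_force'],o['opening'])
c=grab('wrist'); pickle.dump(c,open('w11.pkl','wb')); save(c['im'],'w11.png')
P=cloud(c);print(P[290,230:280:10].round(4))
E
```

```text
[ 0.508  -0.1916  0.0545] [1.7998e+02 2.0000e-02 9.6460e+01] 12.925 [ 0.33405326 -0.33220327 -0.14957663] 0.0683270082786284
[[ 0.4991 -0.2101  0.0453]
 [ 0.5039 -0.2087  0.0466]
 [ 0.5087 -0.2094  0.0447]
 [ 0.5133 -0.2075  0.0467]
 [ 0.5183 -0.208   0.0452]]
```

View pics/w11.png

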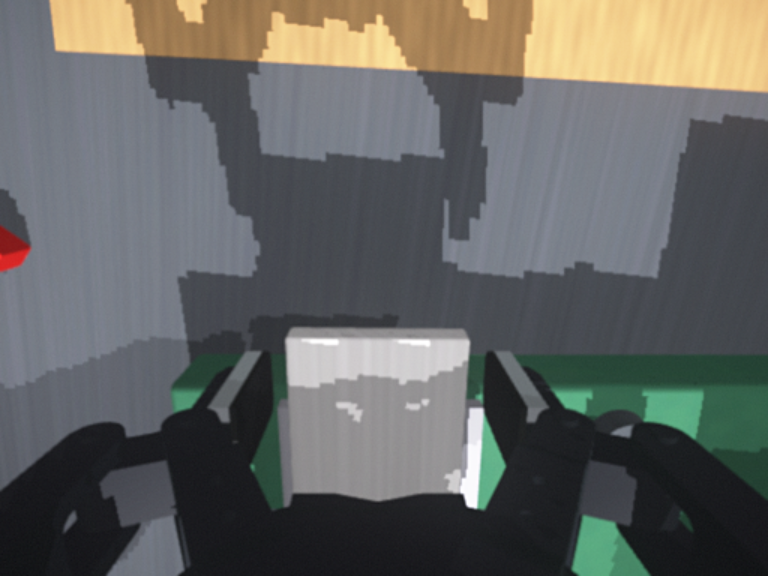

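>>> drive_tool(plan=[[0.9,[0,0,0.05],0],[1,[0,0.01,0.055],0],[1,[-0.011,0.055,0.03],7],[1,[-0.011,0.055,0.02],7],[1,[-0.011,0.055,0],7],[1,[-0.011,0.055,0],7],[1,[-0.011,0.055,0],7],[1,[-0.011,0.055,0],7],[1,[-0.011,0.055,0],7],[1,[-0.011,0.055,0],7]])

```text
time: 14.22
ee_pos: [0.4196, 0.2594, 0.2091]
tcp_rot: [180.0, 0.0, 152.7]
wrist_force: [1.0, -0.8, 0.8]
opening: 0.0852
```

>>> drive_tool(plan=[[1,[-0.005,0.05,-0.02],5],[0.6,[0,0.03,-0.02],0],[0.6,[0,0,0],0],[0.6,[0,0,0],0]])

```text
time: 14.72
ee_pos: [0.4152, 0.3372, 0.1693]
tcp_rot: [-180.0, 0.0, 157.5]
wrist_force: [-0.5, 0.3, 0.7]
opening: 0.0511
```

```bash
python3 - <<'E'
from e import *
c=pickle.load(open('w11.pkl','rb')); print('tail top edge',solid(c,[(287,342),(468,342)],0.046).round(4), 'bottom', solid(c,[(287,329),(468,329)],0.036).round(4))
o=monitor.get_obs(); print(o['q'].round(1),o['ee_pos'].round(4),o['tcp_rot'].round(2),o['time'],o['wrist_force'],o['opening'])
c=grab('wrist'); pickle.dump(c,open('w12.pkl','wb')); save(c['im'],'w12.png')
rects(c,0.05,0.075,0.064)
E
```

```text
tail top edge [[ 0.4789 -0.1797  0.046 ]
 [ 0.5329 -0.1737  0.046 ]] bottom [[ 0.477  -0.1796  0.036 ]
 [ 0.5347 -0.1731  0.036 ]]
[39.1  2.  -2.3 85.7 -0.  61.6] [0.4152 0.3372 0.1693] [-1.8000e+02  1.0000e-02  1.5746e+02] 14.725 [-0.45697715  0.28747838  0.74889398] 0.0510603664723505
[ 244  128   25  158 3642] [427.2 336. ] [ 17.9 128.7] 67.9
[  29  187   81  100 3789] [390.9 190.5] [35.5 80. ] 83.9
```

View pics/w12.png

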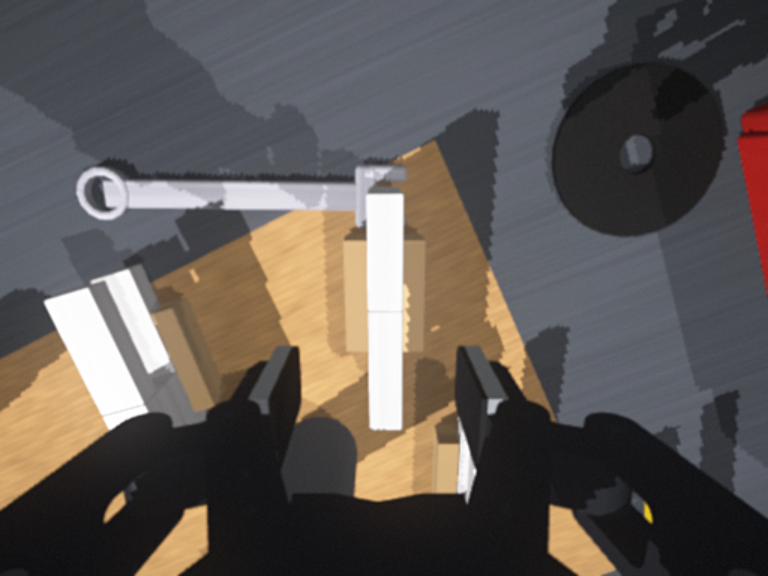

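>>> drive_tool(plan=[[0.6,[-0.002,0.0035,-0.04],0],[0.6,[0,0,-0.04],0],[0.6,[0,0,-0.03],0],[0.6,[0,0,-0.008],0],[0.6,[0,0,0],0],[0,[0,0,0],0],[0,[0,0,0],0],[0,[0,0,0],0],[0,[0,0,0],0]])

```text
time: 15.9
ee_pos: [0.4138, 0.3417, 0.0524]
tcp_rot: [179.9, 0.1, 157.5]
wrist_force: [-0.1, -0.1, 6.0]
opening: 0.0172
```

>>> drive_tool(plan=[[0,[0,0,0.02],0],[0,[0,0,0.05],0],[0,[0,0,0.06],0],[0,[0.012,-0.042,0],-8.8],[0,[0.012,-0.042,0],-8.8],[0,[0.012,-0.042,0],-8.8],[0,[0.012,-0.042,0],-8.8],[0,[0.012,-0.042,0],-8.8],[0,[0.013,-0.041,0],-8.6],[0,[0.013,-0.041,0],-8.6]])

```text
time: 17.15
ee_pos: [0.4992, 0.0478, 0.181]
tcp_rot: [180.0, -0.0, 96.0]
wrist_force: [-0.2, 0.6, -2.8]
opening: 0.0169
```

>>> drive_tool(plan=[[0,[0,0,0],0],[0,[0,0,-0.05],0],[0,[0,0,-0.05],0],[0,[0,0,-0.02],0],[0,[0,0,0],0],[0,[0,0,0],0]])

```text
time: 17.9
ee_pos: [0.4996, 0.0496, 0.0621]
tcp_rot: [179.9, -0.0, 96.3]
wrist_force: [0.1, -0.2, -3.3]
opening: 0.0169
```

```bash
python3 - <<'E'
from e import *
o=monitor.get_obs(); print(o['q'].round(1),o['ee_pos'].round(4),o['tcp_rot'].round(2),o['time'],o['wrist_force'],o['opening'])
c=grab('wrist'); pickle.dump(c,open('w13.pkl','wb')); save(c['im'],'w13.png')
t=grab('scene'); pickle.dump(t,open('scene13.pkl','wb')); save(t['im'],'s13.png')
E
```

```text
[  5.7  -0.9 -17.2  73.7   0.   89.3] [0.4996 0.0496 0.0621] [179.92  -0.    96.32] 17.9 [ 0.14299147 -0.16454812 -3.27432534] 0.016936629462680347
```

View pics/w13.png

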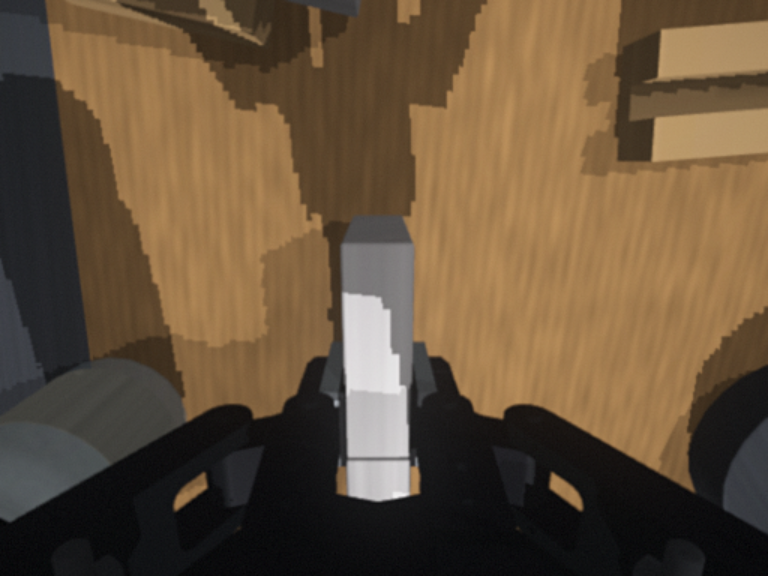

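View pics/s13.png

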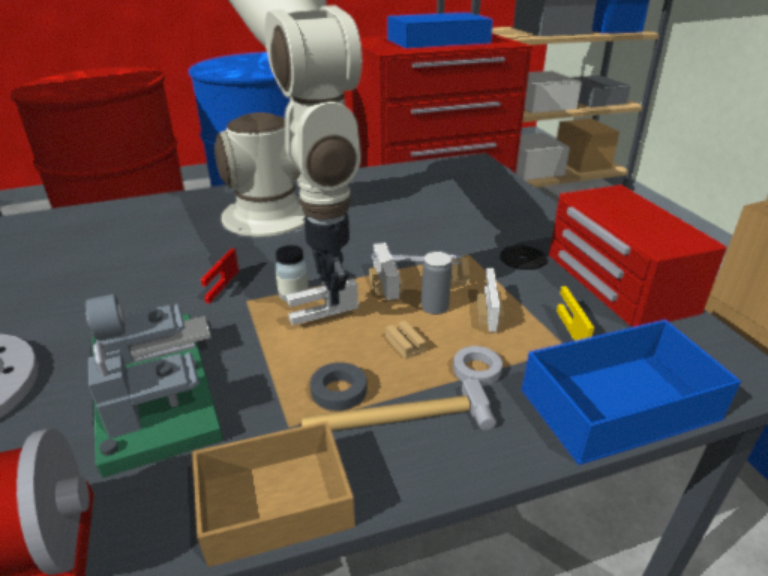

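>>> drive_tool(plan=[[0,[0,0,-0.014],0],[0,[0,0,-0.003],0],[0,[0,0,-0.0005],0],[0,[0,0,0],0]])

```text
time: 18.5
ee_pos: [0.4991, 0.0492, 0.0444]
tcp_rot: [180.0, -0.0, 96.3]
wrist_force: [-5.0, 0.7, 9.7]
opening: 0.0174
```

>>> drive_tool(plan=[[0.3,[0,0,0],0],[0.6,[0,0,0],0],[1,[0,0,0.002],0],[1,[0,0,0],0],[1,[0,0,0],0],[1,[0.024,0.003,0],0],[1,[0.007,0.001,0],0],[1,[0.006,0.001,0],0],[1,[0.006,0.001,0],0],[1,[0.006,0.0,0],0]])

```text
time: 19.75
ee_pos: [0.5483, 0.0552, 0.0454]
tcp_rot: [180.0, -0.0, 96.3]
wrist_force: [0.0, -0.1, -0.7]
opening: 0.0854
```

>>> drive_tool(plan=[[1,[0.005,0.0,0],0],[1,[0,0,0],0],[1,[0,0,0],0]])

```text
time: 20.12
ee_pos: [0.5529, 0.0551, 0.0453]
tcp_rot: [-180.0, 0.0, 96.3]
wrist_force: [0.1, -0.2, 0.5]
opening: 0.0854
```

```bash
python3 - <<'E'
from e import *
o=monitor.get_obs(); print(o['q'].round(1),o['ee_pos'].round(4),o['tcp_rot'].round(2),o['time'],o['wrist_force'],o['opening'])
c=grab('wrist'); pickle.dump(c,open('w14.pkl','wb')); save(c['im'],'w14.png')
flat(c,0.012,0.024,0.018)
E
```

```text
[  5.7   6.9 -10.9  72.2  -0.   89.4] [0.5529 0.0551 0.0453] [-179.98    0.     96.27] 20.125 [ 0.14506757 -0.2080944   0.51062885] 0.08538955030352553
[  160   147   115   195 16479] [536.8  46.4] [ 55.4 112.2] 6.5 [[503.0, 99.0], [515.7000122070312, -12.5], [570.7000122070312, -6.199999809265137], [557.9000244140625, 105.30000305175781]]
```

View pics/w14.png

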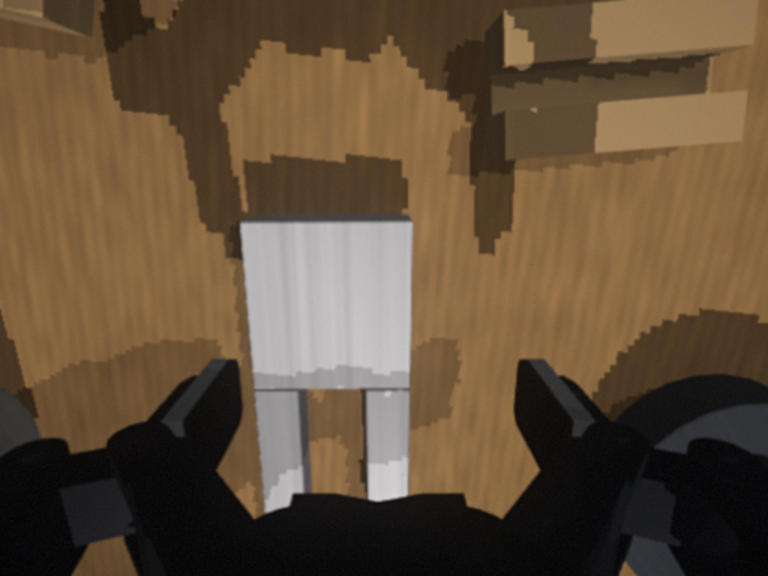

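>>> drive_tool(plan=[[1,[-0.021,0.034,0],0],[0.76,[0,0,0],0],[0.76,[0,0,-0.012],0],[0.76,[0,0,-0.01],0],[0.76,[0,0,0],0],[0,[0,0,0],0],[0,[0,0,0],0],[0,[0,0,0],0]], grip_force=100)

```text
time: 21.18
ee_pos: [0.5323, 0.0889, 0.0237]
tcp_rot: [180.0, 0.0, 96.3]
wrist_force: [-0.3, -2.7, 2.4]
opening: 0.0538
```

```bash
python3 - <<'E'
from e import *
o=monitor.get_obs(); print(o['q'].round(1),o['ee_pos'].round(4),o['tcp_rot'].round(2),o['time'],o['wrist_force'],o['opening'])
c=grab('wrist'); pickle.dump(c,open('w15.pkl','wb')); save(c['im'],'w15.png')
flat(c,0.012,0.024,0.018)
E
```

```text
[  9.5   5.6 -14.9  69.6  -0.   93.2] [0.5323 0.0889 0.0237] [1.7997e+02 2.0000e-02 9.6250e+01] 21.175 [-0.31836209 -2.73265315  2.38962379] 0.05383280025852587
[  189   230   125   104 11251] [533.2  77.1] [55.2 54.4] 6.8 [[502.5, 100.80000305175781], [509.0, 46.79999923706055], [563.9000244140625, 53.400001525878906], [557.4000244140625, 107.4000015258789]]
```

View pics/w15.png

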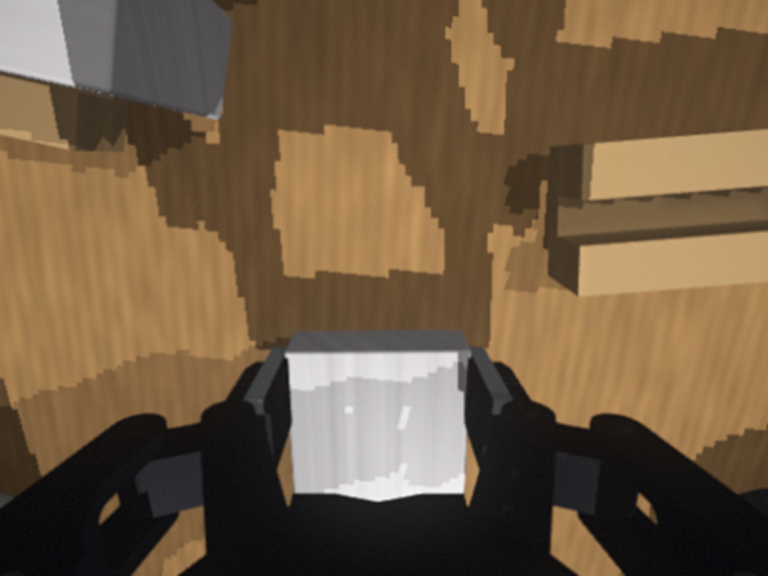

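>>> drive_tool(plan=[[0,[0,0,0.03],0],[0,[0,0,0.04],0],[0,[-0.0095,-0.036,0.01],0],[0,[-0.0095,-0.036,0],0],[0,[-0.0095,-0.036,0],0],[0,[-0.0092,-0.036,0],0],[0,[0,0,-0.02],0],[0,[0,0,-0.013],0],[0,[0,0,0],0],[0,[0,0,0],0]])

```text
time: 22.48
ee_pos: [0.4946, -0.0544, 0.0707]
tcp_rot: [180.0, 0.0, 96.3]
wrist_force: [0.3, 0.0, -2.3]
opening: 0.0533
```

```bash
python3 - <<'E'
from e import *
o=monitor.get_obs(); print(o['ee_pos'].round(4),o['tcp_rot'].round(2),o['time'],o['wrist_force'],o['opening'])
t=grab('scene'); pickle.dump(t,open('scene16.pkl','wb'))
a,h=bedpts(t,-185,-66,45,45,85); k=(h[:,1]<50); a=a[k]
for s in range(-185,-66,15):
    b=a[(a[:,0]>=s)&(a[:,0]<s+15)]
    if len(b)>5: print(s,len(b),'lat',np.percentile(b[:,1],[2,98]).round(1),'z',np.percentile(b[:,2],[10,50,75,90]).round(1))
a,h=bedpts(t,-66,-20,45,30,85)
for s in range(-66,-20,8):
    b=a[(a[:,0]>=s)&(a[:,0]<s+8)]
    if len(b)>5: print('p10',s,len(b),'lat',np.percentile(b[:,1],[2,98]).round(1),'z',np.percentile(b[:,2],[10,50,75,90]).round(1))
cv2.imwrite('pics/s16c.png',cv2.cvtColor(cv2.resize(t['im'][140:310,40:240],None,fx=3.5,fy=3.5,interpolation=cv2.INTER_CUBIC),cv2.COLOR_RGB2BGR))
E
```

```text
[ 0.4946 -0.0544  0.0707] [179.99   0.    96.32] 22.475 [ 0.29729735  0.04585744 -2.32187336] 0.05333902965381906
-185 109 lat [-29.1  41.7] z [57.6 66.4 73.8 79.9]
-170 95 lat [-24.5  30.7] z [55.1 64.7 66.1 66.6]
-155 98 lat [-25.5  30.7] z [52.9 65.  66.  66.8]
-140 100 lat [-23.4  30.6] z [51.8 62.6 65.  66.2]
-125 102 lat [-24.7  31.7] z [51.3 62.4 65.  65.8]
-110 103 lat [-22.3  31.9] z [50.4 61.6 64.6 66. ]
-95 102 lat [-22.3  32. ] z [50.8 61.9 64.5 65.7]
-80 80 lat [-23.3  32.3] z [50.3 61.5 64.8 65.5]
p10 -66 33 lat [-25.   28.4] z [41.5 46.1 46.7 47.2]
p10 -58 48 lat [-26.5  29.3] z [40.8 45.8 46.6 46.9]
p10 -50 47 lat [-25.   27.5] z [42.  46.1 46.9 47.4]
p10 -42 55 lat [-27.8  35.4] z [33.7 45.8 46.7 47.6]
p10 -34 62 lat [-25.6  37.7] z [36.3 45.6 46.4 47.3]
p10 -26 78 lat [-31.9  37.1] z [36.3 75.  79.1 80.2]
```

View pics/s16c.png

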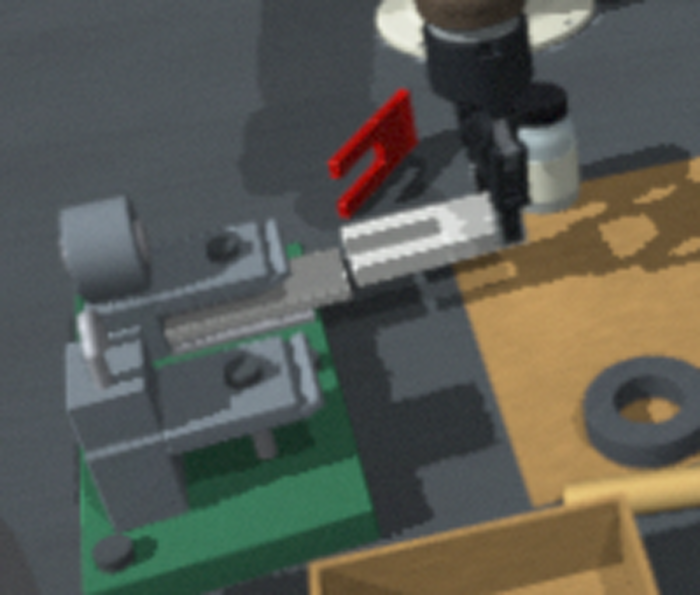

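>>> drive_tool(plan=[[0,[-0.0015,0,0.004],0],[0,[0.0016,-0.015,0],0],[0,[0.0016,-0.015,0],0],[0,[0,0,-0.003],0],[0,[0,0,0],0]])

```text
time: 23.15
ee_pos: [0.4958, -0.0851, 0.0709]
tcp_rot: [-180.0, -0.0, 96.2]
wrist_force: [-0.5, 0.8, -3.8]
opening: 0.0537
```

```bash
python3 - <<'E'
from e import *
o=monitor.get_obs(); print(o['ee_pos'].round(4),o['tcp_rot'].round(2),o['time'],o['wrist_force'],o['torque'].round(2))
t=grab('scene'); pickle.dump(t,open('scene17.pkl','wb'))
cv2.imwrite('pics/s17c.png',cv2.cvtColor(cv2.resize(t['im'][160:270,50:200],None,fx=5,fy=5,interpolation=cv2.INTER_CUBIC),cv2.COLOR_RGB2BGR))
E
```

```text
[ 0.4958 -0.0851  0.0709] [-1.7995e+02 -2.0000e-02  9.6220e+01] 23.15 [-0.54385294  0.82915138 -3.75971926] [0.1  0.04 0.03]
```

View pics/s17c.png

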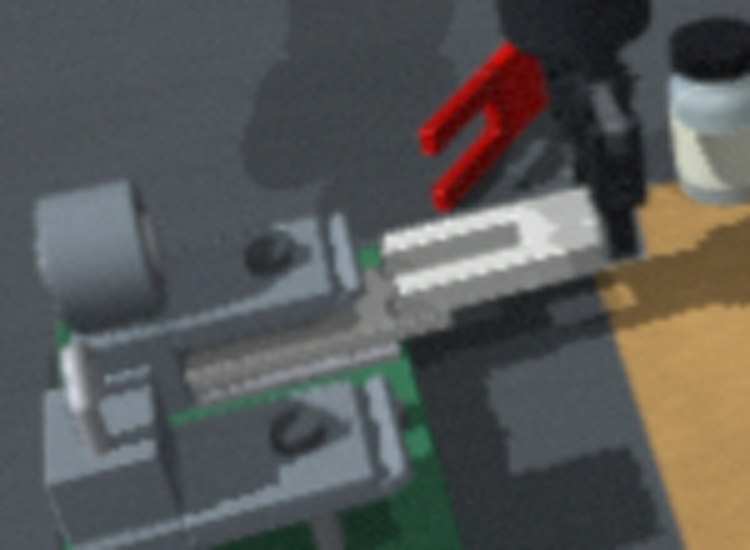

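>>> drive_tool(plan=[[0,[0.0011,-0.01,0.0005],0],[0,[0.0011,-0.01,0],0],[0,[0.0011,-0.01,0],0],[0,[0,0,0],0]])

```text
time: 23.7
ee_pos: [0.4994, -0.1157, 0.0718]
tcp_rot: [180.0, 0.0, 96.2]
wrist_force: [0.4, 0.3, -3.3]
opening: 0.0533
```

>>> drive_tool(plan=[[0,[0.0011,-0.01,-0.0007],0],[0,[0.0011,-0.01,0],0],[0,[0,0,0],0]])

```text
time: 24.08
ee_pos: [0.5016, -0.1356, 0.0711]
tcp_rot: [-180.0, 0.0, 96.2]
wrist_force: [0.2, -0.4, -3.1]
opening: 0.0535
```

>>> drive_tool(plan=[[0,[0.0011,-0.01,0],0],[0,[0.0011,-0.01,0],0],[0,[0.0011,-0.01,0],0],[0,[0,0,0],0]])

```text
time: 24.58
ee_pos: [0.5049, -0.1656, 0.0711]
tcp_rot: [-180.0, -0.0, 96.2]
wrist_force: [0.3, 0.3, -2.8]
opening: 0.0535
```

>>> drive_tool(plan=[[0,[0.0011,-0.01,0],0],[0,[0.0006,-0.005,0],0],[0,[0,0,0],0]])

```text
time: 24.95
ee_pos: [0.5066, -0.1802, 0.0711]
tcp_rot: [-180.0, -0.0, 96.2]
wrist_force: [0.4, -0.2, -2.3]
opening: 0.0536
```

>>> drive_tool(plan=[[0,[0.0003,-0.003,0],0],[0,[0.0003,-0.003,0],0],[0,[0,0,0],0]])

```text
time: 25.32
ee_pos: [0.5072, -0.186, 0.0711]
tcp_rot: [-180.0, -0.0, 96.3]
wrist_force: [-0.4, -0.7, -3.2]
opening: 0.0534
```

>>> drive_tool(plan=[[0,[0.0002,-0.002,0],0],[0,[0,0,0],0],[0,[0,0,0],0]])

```text
time: 25.7
ee_pos: [0.5074, -0.1878, 0.0712]
tcp_rot: [180.0, -0.0, 96.3]
wrist_force: [0.4, 0.7, -3.0]
opening: 0.0531
```

>>> drive_tool(plan=[[0,[0.0002,-0.002,0],0],[0,[0,0,0],0],[0,[0,0,0],0]])

```text
time: 26.08
ee_pos: [0.5075, -0.1891, 0.071]
tcp_rot: [-180.0, -0.1, 96.3]
wrist_force: [0.5, 5.0, -2.4]
opening: 0.0535
```

>>> drive_tool(plan=[[0,[0.0001,-0.001,-0.001],0],[0,[0,0,0],0],[0.72,[0,0,0],0],[0.78,[0,0,0],0],[0.82,[0,0,0],0],[0.82,[0,0,0],0]])

```text
time: 26.82
ee_pos: [0.5077, -0.191, 0.0703]
tcp_rot: [180.0, 0.0, 96.3]
wrist_force: [-0.5, 0.6, 0.1]
opening: 0.0702
```

```bash
python3 - <<'E'
from e import *
o=monitor.get_obs(); print(o['ee_pos'].round(4),o['time'],o['wrist_force'],o['opening'])
c=grab('wrist'); pickle.dump(c,open('w18.pkl','wb')); save(c['im'],'w18.png')
E
```

```text
[ 0.5077 -0.191   0.0703] 26.825 [-0.51138671  0.57609526  0.07591549] 0.07017992499342367
```

View pics/w18.png

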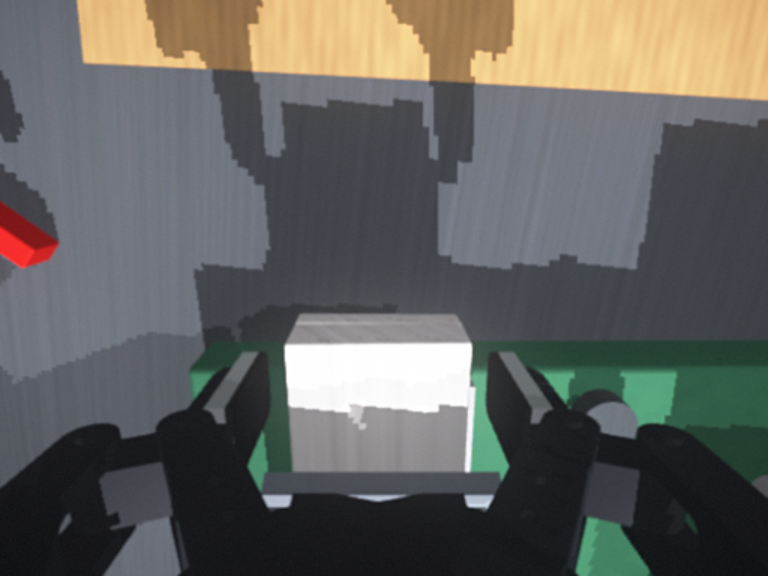

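```bash
python3 - <<'E'
from e import *
c=pickle.load(open('w18.pkl','rb'))
def sl(px,z):
    q=solid(c,px,z)[:,:2]*1000-S; return (q@E1).round(1),(q@E2).round(1)
print('p18 top',sl([(286,345),(471,345)],.064))
print('p18/p10 boundary',sl([(299,325),(464,325)],.046))
print('p10 bottom',sl([(303,316),(458,316)],.036))
cv2.imwrite('pics/w18c.png',cv2.cvtColor(cv2.resize(c['im'][200:340,170:340],None,fx=4.4,fy=4.4,interpolation=cv2.INTER_CUBIC),cv2.COLOR_RGB2BGR))
E
```

```text
p18 top (array([-62.7, -62.7]), array([-28.1,  26.5]))
p18/p10 boundary (array([-62.3, -62.2]), array([-27.3,  27.7]))
p10 bottom (array([-62. , -61.9]), array([-27.5,  27.4]))
```

View pics/w18c.png

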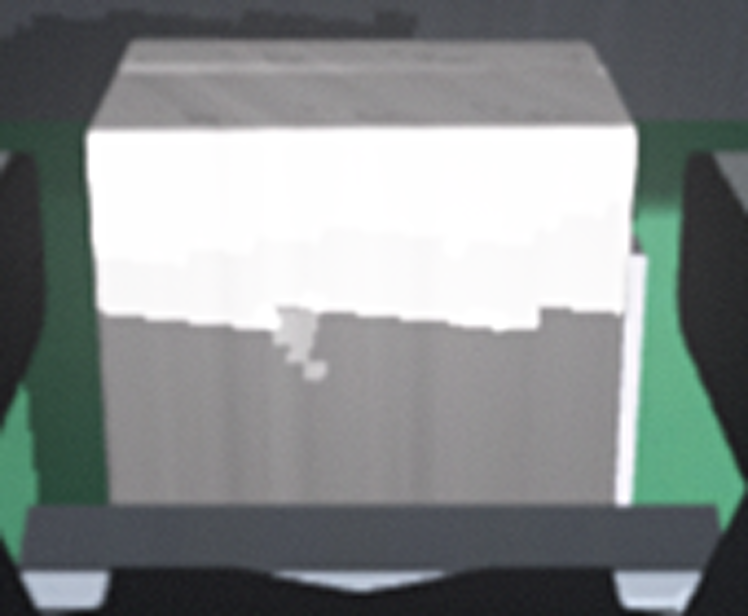

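>>> drive_tool(plan=[[0.85,[0,0,0.03],0],[1,[0,0,0.05],0],[1,[-0.03,0.04,0.05],0],[1,[-0.05,0.03,0.03],0],[1,[-0.05,0.03,0],0],[1,[-0.05,0.03,0],0],[1,[0,0,0],0],[1,[0,0,0],0]])

```text
time: 27.88
ee_pos: [0.334, -0.067, 0.2232]
tcp_rot: [179.9, 0.0, 96.3]
wrist_force: [-0.4, 0.3, 0.0]
opening: 0.0854
```

```bash
python3 - <<'E'
from e import *
o=monitor.get_obs(); print(o['ee_pos'].round(4),o['time'],o['wrist_force'],o['qd'].round(1))
t=grab('top'); save(t['im'],'t19.png'); pickle.dump(t,open('t19.pkl','wb'))
s=grab('scene'); save(s['im'],'s19.png'); pickle.dump(s,open('s19.pkl','wb'))
for n,c in(('top',t),('scene',s)):
    a,h=bedpts(c,-75,-22,33,33,70); a=a[h[:,1]<50]
    print(n,'s',np.percentile(a[:,0],[1,5]).round(1),'z',np.percentile(a[:,2],[50,90]).round(1))
cv2.imwrite('pics/s19c.png',cv2.cvtColor(cv2.resize(s['im'][160:270,50:200],None,fx=5,fy=5,interpolation=cv2.INTER_CUBIC),cv2.COLOR_RGB2BGR))
E
```

```text
[ 0.334  -0.067   0.2232] 27.875 [-0.43770039  0.27155753  0.03698291] [-0.6  2.2  0.8 -0.1  0.1 -0. ]
top s [-63.1 -61.5] z [61.6 65.5]
scene s [-63.3 -61.6] z [63.3 65.3]
```

View pics/s19c.png

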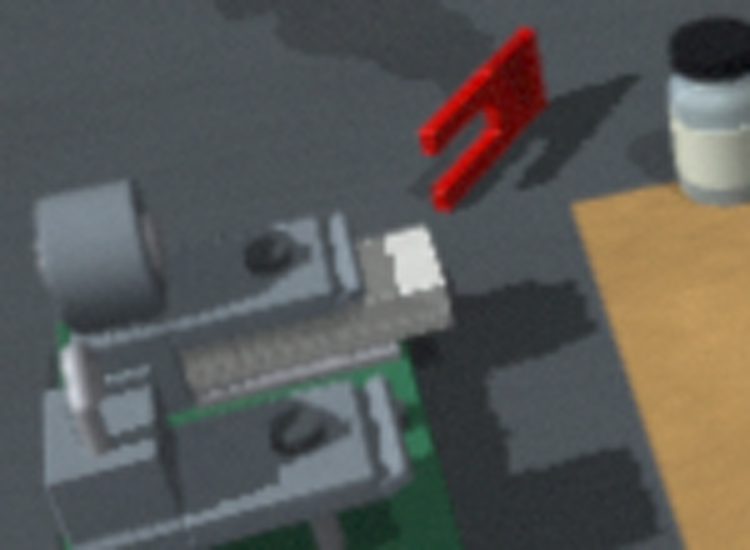

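View pics/s19.png

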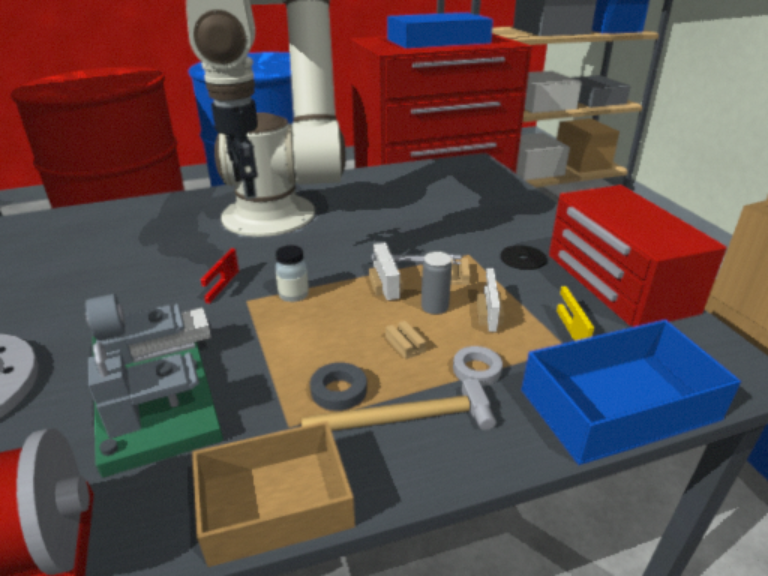

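View pics/t19.png

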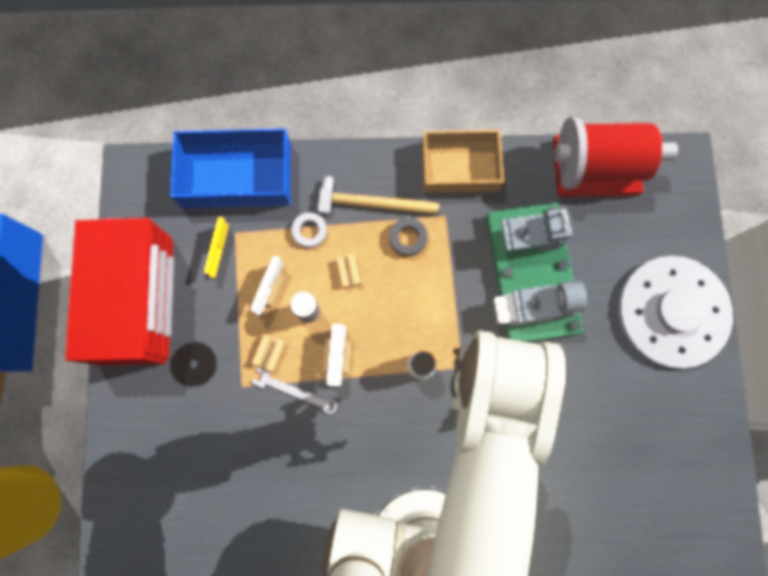

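```bash
python3 -c "
from workcell import job
print(job.job_done())"
```

```text
the job is handed in; nothing more can be done
None
```

The 10 mm and 18 mm packers are in the 30 mm gap under the round foot, which is the one over the pad, and the job is handed in at about 28 s. The 10 mm lies on the bottom with the 18 mm on top. Both are flat, slotted end first astride the stud. I tipped each one flat on the mat, gripped it by the tail and slid it in.

**Fully home:** no push force showed during either insertion until the stop. There the wrist read 7 N for the 10 mm packer and 5 N for the 18 mm. Both stopped at the same tool position (y = -0.189 m).

**Fit:** after release, the wrist view put the two tails flush to under 1 mm and centred to about 1 mm. The measured stack top agrees with 64 mm, which leaves about 2 mm of play.

**One disagreement:** the tails measured 62–63 mm in front of my estimate of the seat, where 65 mm was expected. I put this down to my estimate of the seat being about 2.5 mm off, since both packers stopped at the same place. I did not give a last push on the tails to confirm it.

**Rest of the table:** in the last pictures the 14 mm and 26 mm packers are still in their holders, and nothing else looks moved. The gripper is clear of everything.

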